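# Unload the deburring machine

### The job

The batch of brass collars is finished: fold the red end stop of the deburring machine right down, slide every collar off the spindle, and put all the collars, those in the machine's catch tray too, in the blue tote. When all are in the tote, swing the red stop back upright. Leave the mug and the wooden wedge where they are.

Things in the scene. Friction and masses are not known exactly. Their poses are not given: they have to be found in the camera images.
- machine: Deburring machine, fixed to the bench: grey base plate 100 mm (x) by 270 mm (y), 12 mm thick, green headstock 140 mm high from y +0.08 on, with the motor behind it, a bare level spindle, a red end stop and, on the +x side, a steel catch tray. Origin: underside of the base, below the spindle, z up.
- spindle_tip (a point): Centre of the free, open end of the steel spindle, 110 mm up; axes as the machine's. The spindle is 16 mm thick and runs level from here 169 mm along +y to a flange on the headstock, its fixed end. Collars slide off towards -y.
- tray_in (a point): Centre of the catch tray's floor, 12 mm above the bench; axes as the machine's. Inside 124 mm (x) by 190 mm (y); its rim is only 12 mm above its floor. Its near wall runs 58 mm from the spindle's axis.
- stop (a joint): Red end stop, a plate 30 mm wide and 8 mm thick that stands just beyond the spindle's tip and is hinged at its foot, along the machine's x. 0: upright, blocking the spindle's end; grows as it swings outward, away from the spindle, to 1.4 rad (its limit: folded down, nearly flat). The hinge is stiff (about 0.12 N m of friction), so the stop stays at any angle where it is left.
- stop_knob (a point): Centre of the red knob at the stop's free end: a short cylinder 26 mm in diameter, 30 mm long along the machine's x (the hinge direction), so it can be pinched on its two flat ends and turns between the fingers. 115 mm from the hinge; 145 mm up when upright, about 50 mm up when folded down.
- stop_hinge (a point): Point on the stop's hinge axis, 30 mm above the bench; the axis runs along the machine's x. At joint value q the knob lies 0.115 sin q from here towards the machine's -y and 0.115 cos q above
- tote_in (a point): Centre of the inner floor, 5 mm above the bench, of the blue open tote, fixed; inside 240 mm (its x) by 200 mm (its y), walls 5 mm thick, rim 70 mm above the bench
- cup: Loose grey-blue enamel mug, bystander, 70 mm wide, 78 mm high; origin at its foot
- wedge: Loose wooden wedge, bystander, 36x120x28 mm, long along its y; origin at its underside
- collar0_mid (a point): Brass collar: plain round sleeve, 48 mm outside, 24 mm bore, 40 mm long, about 0.16 kg. This point is its centre; its z axis runs along the bore. Starts threaded on the spindle, bore hanging on it, so that its centre is 4 mm below the spindle's axis. It may be absent.
- collar1_mid (a point): Brass collar: plain round sleeve, 48 mm outside, 24 mm bore, 40 mm long, about 0.16 kg. This point is its centre; its z axis runs along the bore. Starts threaded on the spindle, bore hanging on it, so that its centre is 4 mm below the spindle's axis. It may be absent.
- collar2_mid (a point): Brass collar: plain round sleeve, 48 mm outside, 24 mm bore, 40 mm long, about 0.16 kg. This point is its centre; its z axis runs along the bore. Starts threaded on the spindle, bore hanging on it, so that its centre is 4 mm below the spindle's axis. It may be absent.
- collar3_mid (a point): Brass collar: plain round sleeve, 48 mm outside, 24 mm bore, 40 mm long, about 0.16 kg. This point is its centre; its z axis runs along the bore. Starts standing on end in the catch tray. It may be absent.
- collar4_mid (a point): Brass collar: plain round sleeve, 48 mm outside, 24 mm bore, 40 mm long, about 0.16 kg. This point is its centre; its z axis runs along the bore. Starts standing on end in the catch tray. It may be absent.
- collar5_mid (a point): Brass collar: plain round sleeve, 48 mm outside, 24 mm bore, 40 mm long, about 0.16 kg. This point is its centre; its z axis runs along the bore. Starts standing on end in the catch tray. It may be absent.
Not all that is in view belongs to the job. What is shaped like the part that bears collar2_mid but black or turquoise is not meant. Leave any orange look-alike of the part that bears collar1_mid alone.

How it is judged:
By the outcome, as a careful person would: the job done as asked, in the order asked, and still so for the second after the job is handed in, with the robot touching nothing.
Of collar0, collar1, collar2 only 2 to 3 are there at a start; the rules pass over those that are not, and their reading is None.
Of collar3, collar4, collar5 only 2 to 3 are there at a start; the rules pass over those that are not, and their reading is None.
At some moment in a run one of collar3, collar4, collar5 may be knocked a few centimetres aside while the robot is not near it.
It also fails if it takes over 210 s, if anything falls off the work surface, if the arm or the gripper's body presses on something with over 40 N, if the wrist force passes 120 N, or if a joint passes its speed limit or range.

### The arm

A 7-joint arm with a two-finger parallel gripper is mounted at the origin on the work surface; the furniture and walls round the work are solid. World frame = base frame: x ahead of the robot, y to its left, z up, the work surface at z = 0. Lengths are in mm, angles in rad, forces in N, time in s.
With the tool pointing down it reaches from about 400 to 925 mm from the base axis. Payload 4.1 kg.
Tool frame: the origin (TCP) lies at the centre of the arm's flange, where the gripper is bolted on; the fingertips stand 173 mm ahead of it and the grasp point (between the pads) lies 155 mm ahead of it; y points along the fingers, x is the direction in which the jaws open and shut, and the axes are right-handed (so a half turn about y gives the same grasp; the last joint's range is limited). The gripper opens to 85 mm and grips with 20 to 120 N. Pads are 22 mm wide; open, the fingers measure 114 mm over their backs; the gripper's body (76 mm by 85 mm) begins 54 mm behind the grasp point. The pads swing forward as they close: fully open they stand 13 mm farther back than shut.
Start: joints at [-1.215, 0.398, 0.045, 1.537, -0.019, 1.207, -0.051], TCP at [285.509, 583.954, 404.747] pointing down, gripper open.
Joint ranges: [-2.82, 2.82], [-0.49, 2.23], [-1.37, 1.46], [0, 2.46], [-1.36, 4.5], [0.23, 2], [-2.94, 2.94]. Speed limits (rad/s): [2.57, 2.57, 3.14, 3.14, 3.14, 3.14, 3.14].

### API

Orientations are given as a rotation vector (axis times angle).
In Python, from cell import bot gives the robot as it stands.
- The arm moves only by the tool play_rows, never from a script. Its argument "series" is a list that holds one entry, the list of rows, each a list of 6 numbers: the shift along the tool's x, y, z in mm, then the turn, a rotation vector about the tool's x, y, z in rad. A call has 1 to 12 rows; each row shifts and turns the commanded pose from where the row before left it, along the tool's axes as they then stand; what a row does not reach is not made up. A row lasts 1/12 s, in which the tool goes at most 41.7 mm and 7.16 degrees, less where a joint would pass 70% of its speed; a pose out of reach is approached as far as the arm can. A call is refused whole if a number of a shift passes 41.7 or a number of a turn 0.125, either way. A call with a gripper value outside its range is refused whole. "hand" is the opening, from 0 (shut) to 1 (fully open), set as the call begins (left out, the last holds). The fingers move at their own pace and stop on an object; "grip_force" is the grip in N (left out, the last holds). Time passes only in rows, so rows that do not move let the fingers close. It gives the time, the measured TCP pose, the force and the opening at its end, in the units of the state.
- bot.state(): the state, without advancing time (a new reading comes with each control period).
- bot.snapshot(name): name is "scene" or "top" or "wrist"; returns a dict with "img" (420x560x3 uint8, red, green, blue), "mtx" (3x3 intrinsics, pixels), "R" (3x3) and "t" (3): a world point X has camera coordinates R X + t. Camera axes: x right, y down, z forward; pixel columns grow to the right and rows downward; lengths in mm; the calibration is good to about 2 mm. A picture is of the moment at which its call begins. There is no depth.
- bot.sign_off(): hands the job in, once; it reports no verdict.
The state is a dict: "time_s": time; "qpos": joint angles; "joint_velocities": joint speeds; "tau": joint torques, N m; "ee_pos": TCP position; "tcp_rot": TCP orientation; "force": force on the tool from outside, world axes, zero at the start; "moment": the same for the moment, N m; "grip_width": finger opening in mm.
Only numpy, scipy, OpenCV 4.12 (cv2) and the standard library are available. Lean on these libraries where they do the work, as an engineer would, in place of code of your own. Each camera call takes 0.05 s, during which the arm holds its last target.

## Working session

There is one attempt and no reset: what is moved stays moved. The work goes in short steps, Python scripts to look and compute and a tool call to move; the robot and the scene stay as the last step left them, time stands still between calls to the robot, and variables do not carry over. Pictures are saved under pics/ and viewed, and the job is handed in when it is done.

Besides the shell and the picture viewer there is one more tool, called after "Emit:" by a JSON object that holds its "fn" and its "kwargs". play_rows: Moves the arm, as the interface text tells. Its arguments: {"type":"object","properties":{"series":{"type":"array"},"hand":{"type":"number"},"grip_force":{"type":"number"}},"required":["series"]}

```bash
mkdir -p pics; ls; cat > h.py <<'E'
import numpy as np, cv2
from cell import bot
from scipy.spatial.transform import Rotation as Ro
def snap(n,f):
    s=bot.snapshot(n); cv2.imwrite('pics/'+f,s['img'][:,:,::-1]); np.savez('pics/'+f[:-4]+'.npz',**s); return s
def load(f): return dict(np.load('pics/'+f+'.npz'))
def ray(s,u,v,z):
    c=-s['R'].T@s['t']; d=s['R'].T@np.linalg.inv(s['mtx'])@np.array([u,v,1.]); return c+d*(z-c[2])/d[2]
def proj(s,X):
    p=s['mtx']@(s['R']@np.asarray(X,float)+s['t']); return p[:2]/p[2]
E
python3 - <<'E'
from h import *
for n in ['scene','top','wrist']:
    s=snap(n,n+'0.png'); print(n,-s['R'].T@s['t'],s['R'][2])
st=bot.state(); print({k:np.round(v,3) for k,v in st.items()})
print(Ro.from_rotvec(st['tcp_rot']).as_matrix().round(3))
E
```

```text
pics
scene [-503.02344126  832.50233114  699.78057907] [ 0.70934778 -0.58383593 -0.39491939]
top [ 480.49128414   10.24466649 1138.99868678] [ 0.05432049  0.00130518 -0.9985227 ]
wrist [210.08514868 620.25028459 373.03036414] [ 0.28901267 -0.14110896 -0.94686849]
{'time_s': np.float64(0.15), 'qpos': array([-1.215,  0.399,  0.045,  1.538, -0.019,  1.207, -0.051]), 'joint_velocities': array([-0.   , -0.   , -0.   , -0.004, -0.   , -0.001,  0.   ]), 'tau': array([ 2.0000e-03, -4.7556e+01,  1.3670e+00, -2.5451e+01,  1.2000e-02,
        6.0000e-03,  0.0000e+00]), 'ee_pos': array([285.384, 583.745, 403.863]), 'tcp_rot': array([-1.392, -0.867,  0.869]), 'force': array([-0.003,  0.18 , -0.287]), 'moment': array([-0.009,  0.026, -0.023]), 'grip_width': np.float64(85.275)}
[[ 0.439 -0.001 -0.898]
 [ 0.898 -0.001  0.439]
 [-0.002 -1.    -0.   ]]
```

View images.

View pics/scene0.png

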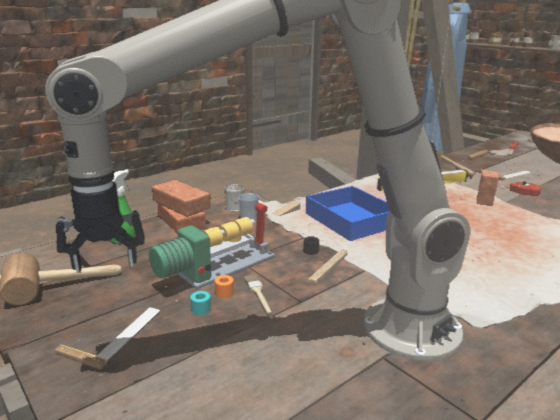

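View pics/top0.png

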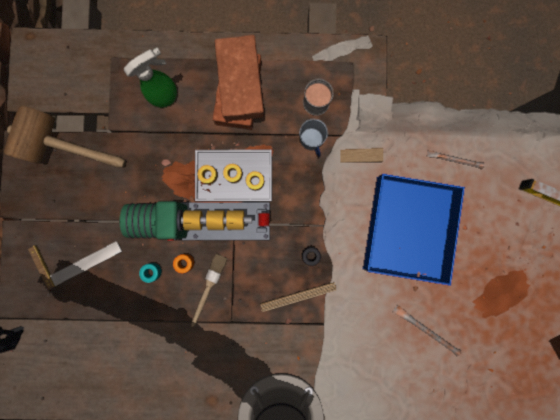

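View pics/wrist0.png

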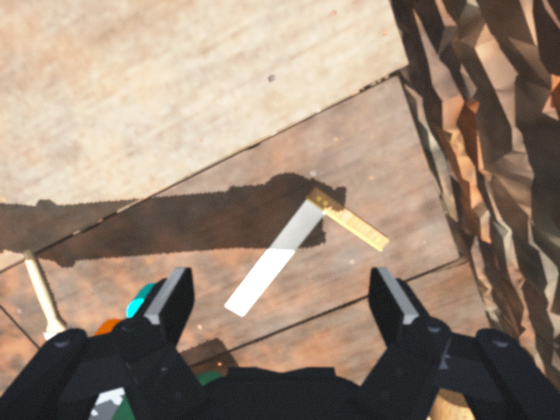

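```bash
python3 - <<'E'
from h import *
s=load('top0'); print(s['mtx'],s['R'])
im=s['img']; c=im[130:250,110:350][:,:,::-1]; cv2.imwrite('pics/topc.png',cv2.resize(c,None,fx=3.3,fy=3.3,interpolation=cv2.INTER_CUBIC))
hsv=cv2.cvtColor(im,cv2.COLOR_RGB2HSV)
def blobs(lo,hi,zs,mn=30):
    m=cv2.inRange(hsv,lo,hi); n,l,st,ce=cv2.connectedComponentsWithStats(m)
    for i in range(1,n):
        if st[i,4]>mn: print(st[i],ce[i].round(1),[ray(s,*ce[i],z).round(1)[:2] for z in zs])
print('yellow');blobs((20,120,110),(32,255,255),(52,106))
print('red');blobs((0,200,60),(5,255,255),(145,))
print('blue');blobs((105,170,60),(125,255,255),(5,70),200)
print('green');blobs((60,100,30),(85,255,255),(140,100))
s2=load('scene0');im=s2['img'][150:300,130:410][:,:,::-1]; cv2.imwrite('pics/scc.png',cv2.resize(im,None,fx=2.8,fy=2.8,interpolation=cv2.INTER_CUBIC))
E
```

```text
[[427.65702195   0.         279.85746783]
 [  0.         427.65702195 207.16328628]
 [  0.           0.           1.        ]] [[ 1.84893826e-02 -9.99829011e-01 -3.01053993e-04]
 [-9.98352356e-01 -1.84457148e-02 -5.43353359e-02]
 [ 5.43204920e-02  1.30518478e-03 -9.98522699e-01]]
yellow
[224 164  18  18 179] [232.3 172.8] [array([625.4, 134.9]), array([618.2, 128.7])]
[198 166  18  18 178] [206.8 174.2] [array([620.5, 200. ]), array([613.6, 190.6])]
[246 172  18  18 185] [254.7 180.3] [array([607. ,  77.3]), array([600.8,  74. ])]
[206 211  17  18 185] [214.2 220.2] [array([503.3, 177.8]), array([502.2, 169.5])]
[227 211  16  18 201] [234.3 219.4] [array([506.3, 126.9]), array([505. , 121.1])]
[183 212  17  17 195] [191.  219.9] [array([503., 237.]), array([501.9, 225.7])]
red
[259 214  10  12 104] [263.6 219.2] [array([505.9,  48.8])]
blue
[ 367  175   97  110 7255] [411.  228.9] [array([ 491. , -336.5]), array([ 490.4, -316.6])]
green
[141  71  35  35 765] [158.8  89.4] [array([809.7, 304.1]), array([822.9, 315.9])]
[151 202  28  37 882] [164.4 219.8] [array([500.4, 280.6]), array([501.2, 291.4])]
[120 205   8  32 132] [123.2 220.3] [array([497.4, 376.8]), array([498.1, 391.5])]
[127 204   7  33 100] [129.8 219.5] [array([499.4, 361.6]), array([500.2, 375.7])]
[133 204   7  33 108] [135.7 220.4] [array([497.8, 347.6]), array([498.4, 361.1])]
[139 204   7  33 105] [141.6 220. ] [array([498.9, 334. ]), array([499.6, 346.9])]
[145 204   7  33 105] [147.5 220.5] [array([497.9, 320. ]), array([498.6, 332.4])]
```

View pics/topc.png

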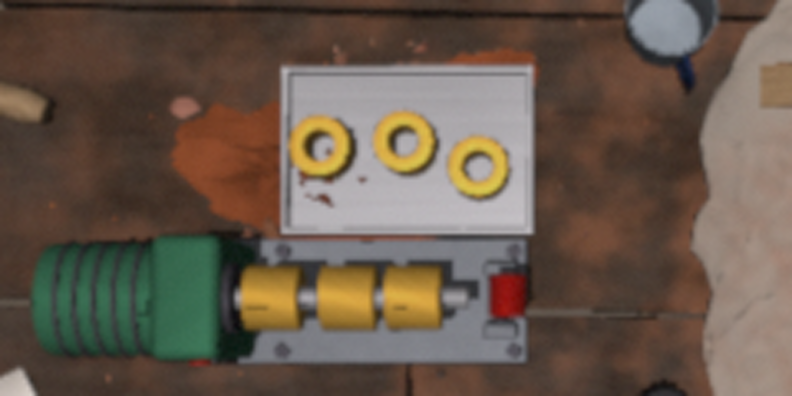

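View pics/scc.png

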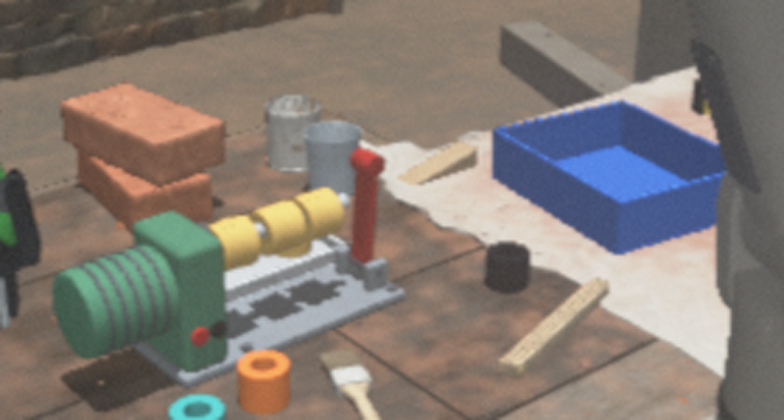

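```bash
python3 - <<'E'
from h import *
s=load('top0'); hsv=cv2.cvtColor(s['img'],cv2.COLOR_RGB2HSV)
m=cv2.inRange(hsv,(105,120,30),(125,255,255)); c=max(cv2.findContours(m,0,2)[0],key=cv2.contourArea)
q=cv2.boxPoints(cv2.minAreaRect(c)); P=np.array([ray(s,*p,70)[:2] for p in q]); print('tote outer',P.round(1),P.mean(0), np.linalg.norm(np.diff(P,axis=0),axis=1))
# base/tray points by eye from crop
f=lambda u,v,z: ray(s,110+u/3.3,130+v/3.3,z)[:2].round(1)
print('base corners',f(527,238,12),f(527,362,12)); print('tray rim',f(283,66,24),f(533,67,24),f(533,234,24),f(283,234,24))
print('tip',f(467,297,110),'knob',f(508,297,145),f(508,276,145),f(508,318,145))
print('spcollar edges',[f(u,297,118) for u in (241,302,317,377,383,443)])
s2=load('scene0'); h2=cv2.cvtColor(s2['img'],cv2.COLOR_RGB2HSV)
m=cv2.inRange(h2,(0,170,60),(6,255,255))|cv2.inRange(h2,(174,170,60),(180,255,255)); n,l,st,ce=cv2.connectedComponentsWithStats(m)
for i in range(1,n):
  if st[i,4]>20: print(st[i],ce[i])
print('proj knob',proj(s2,(505.5,48.5,145)),proj(s2,(505.5,48.5,30)))
E
```

```text
tote outer [[ 385.6 -196.4]
 [ 630.1 -234.8]
 [ 597.8 -454.4]
 [ 354.2 -413.3]] [ 491.92038079 -324.71535159] [247.44832571 221.95518269 247.02663532]
base corners [554.6  38.8] [455.7  36.8]
tray rim [687.6 235.7] [690.5  36.4] [557.1  33.8] [553.5 231.7]
tip [504.3  79.2] knob [504.  48.] [518.8  48.3] [489.2  47.7]
spcollar edges [array([501.1, 242.1]), array([501.9, 198. ]), array([502.1, 187.1]), array([502.9, 143.8]), array([503. , 139.4]), array([503.8,  96. ])]
proj knob [261.78520532 207.4676587 ] [261.88023979 242.72813735]
```

Emit:
{"fn": "play_rows", "kwargs": {"series": [[[0,0,0,0,0.1222,0],[0,0,0,0,0.1222,0],[0,0,0,0,0.1222,0],[0,0,0,0,0.1222,0],[0,0,0,0,0.1222,0],[0,0,0,0,0.1222,0],[0,0,0,0,0.1222,0],[0,0,0,0,0.1222,0],[0,0,0,0,0.1222,0]]], "hand": 1, "grip_force": 30}}

```text
time_s: 0.9
ee_pos: [285.4, 583.8, 404.3]
tcp_rot: [-1.571, -0.008, 0.008]
force: [0.1, -0.0, -0.5]
grip_width: 85.5
```

Emit:
{"fn": "play_rows", "kwargs": {"series": [[[16,0,-36,0,0,0],[16,0,-36,0,0,0],[16,0,-36,0,0,0],[16,0,-36,0,0,0],[16,0,-36,0,0,0],[16,0,-36,0,0,0],[16,0,-36,0,0,0],[16,0,-36,0,0,0],[16,0,-36,0,0,0],[16,0,-36,0,0,0],[16,0,-36,0,0,0],[16,0,-36,0,0,0]]]}}

```text
time_s: 1.9
ee_pos: [484.8, 153.2, 404.7]
tcp_rot: [-1.57, -0.013, 0.013]
force: [0.7, 0.3, -0.3]
grip_width: 85.7
```

```bash
cat >> h.py <<'E'
def go(x=None,y=None,z=None,yaw=0.016):
    """tool-frame shift from measured TCP to grasp-point target (world mm)"""
    st=bot.state(); R=Ro.from_rotvec(st['tcp_rot']).as_matrix(); p=st['ee_pos']
    g=p+155*R[:,1]; t=np.array([g[0] if x is None else x,g[1] if y is None else y,g[2] if z is None else z])
    print('t',st['time_s'],'grasp',g.round(1),'F',st['force'].round(1),'w',st['grip_width'].round(1),'q7',st['qpos'][6].round(2))
    print(' yaw',np.arctan2(R[1,0],R[0,0]).round(4),'down',R[:,1].round(3),'tool shift',(R.T@(t-g)).round(1))
E
python3 -c "
from h import *
go(504,48.5,150); snap('wrist','w1.png')"
```

```text
Traceback (most recent call last):
  File "h.py", line 15, in go
    print('t',st['time_s'],'grasp',g.round(1),'F',st['force'].round(1),'w',st['grip_width'].round(1),'q7',st['qpos'][6].round(2))
                                                                           ^^^^^^^^^^^^^^^^^^^^^^
AttributeError: 'float' object has no attribute 'round'
```

```bash
sed -i "s/st\['grip_width'\].round(1)/round(float(st['grip_width']),1)/" h.py
python3 -c "
from h import *
go(504,48.5,150); s=snap('wrist','w1.png'); print(-s['R'].T@s['t'])"
```

```text
t 1.9 grasp [484.8 153.3 249.7] F [ 0.7  0.3 -0.3] w 85.7 q7 -0.28
 yaw 0.0166 down [ 0.     0.001 -1.   ] tool shift [  17.5   99.7 -105.2]
[482.54268609 236.26098804 374.04723761]
```

View pics/w1.png

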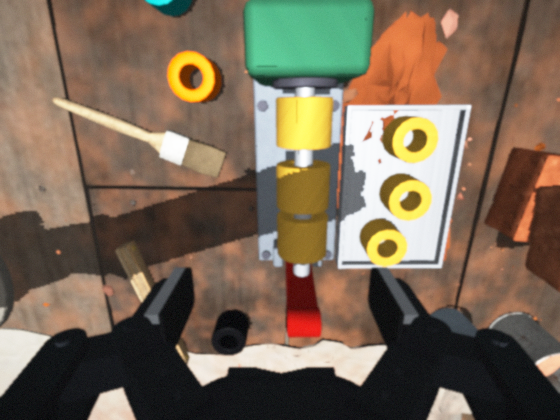

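```bash
python3 -c "
from h import *
s=load('w1'); hsv=cv2.cvtColor(s['img'],cv2.COLOR_RGB2HSV)
m=cv2.inRange(hsv,(18,150,60),(34,255,255)); n,l,st,ce=cv2.connectedComponentsWithStats(m)
for i in range(1,n):
  if st[i,4]>150:
    x,y,w,h,a=st[i]; print(st[i],ce[i].round(1),'top52',ray(s,*ce[i],52)[:2].round(1),'edges106 x',ray(s,x,y+h/2,106)[:2].round(1),ray(s,x+w,y+h/2,106)[:2].round(1), 'y', ray(s,x+w/2,y,130)[1].round(1),ray(s,x+w/2,y+h,130)[1].round(1))
print('knob',[ray(s,u,325,145).round(1)[:2] for u in(286,321)],'tip',ray(s,302,275,110),'gap collars',ray(s,302,216,130))
"
```

```text
[ 168   52   46   49 1259] [190.7  75.9] top52 [394.9 260.2] edges106 x [391.3 255.4] [428.4 256. ] y 270.2 236.9
[ 277   98   28   51 1105] [288.3 120.8] top52 [490.5 220. ] edges106 x [479.7 220.3] [503.3 220.8] y 240.4 202.5
[ 302   98   30   52 1093] [319.3 124.4] top52 [522.1 217.1] edges106 x [500.8 220.3] [526.2 220.8] y 240.8 202.1
[ 383  117   54   45 1609] [410.7 138.3] top52 [617.  204.9] edges106 x [570.9 208.7] [617.2 209.6] y 228.4 193.9
[ 277  161   52  102 4570] [302.1 210.9] top52 [508.3 123.7] edges106 x [480.8 141.1] [529.  141.9] y 193.2 101.6
[ 381  175   49   44 1539] [405.2 196.3] top52 [620.6 142.6] edges106 x [575.4 157.3] [620.1 158.1] y 183.3 145.2
[ 361  220   45   45 1439] [382.8 242.3] top52 [602.9  87. ] edges106 x [561.8 111.4] [605.  112.2] y 144.0 100.9
knob [array([490.7,  46.5]), array([522.4,  47.1])] tip [506.28847532  77.29053657 110.        ] gap collars [502.20050895 146.35924388 130.        ]
```

Emit:
{"fn": "play_rows", "kwargs": {"series": [[[5,0,-26,0,0,0],[5,0,-27,0,0,0],[5,0,-27,0,0,0],[4,0,-26,0,0,0],[0,0,0,0,0,0],[0,24,0,0,0,0],[0,25,0,0,0,0],[0,25,0,0,0,0],[0,20,0,0,0,0],[0,5,0,0,0,0],[0,0,0,0,0,0]]]}}

```text
time_s: 2.87
ee_pos: [504.5, 49.9, 304.3]
tcp_rot: [-1.572, -0.01, 0.016]
force: [0.9, -0.5, 0.6]
grip_width: 85.7
```

```bash
python3 -c "
from h import *
go(505.5,47.5,150); s=snap('wrist','w2.png'); snap('scene','s2.png')"
```

```text
t 2.8667 grasp [503.9  49.7 149.3] F [ 0.9 -0.5  0.6] w 85.7 q7 0.02
 yaw 0.0165 down [-0.004 -0.001 -1.   ] tool shift [ 1.5 -0.7 -2.3]
```

View pics/w2.png

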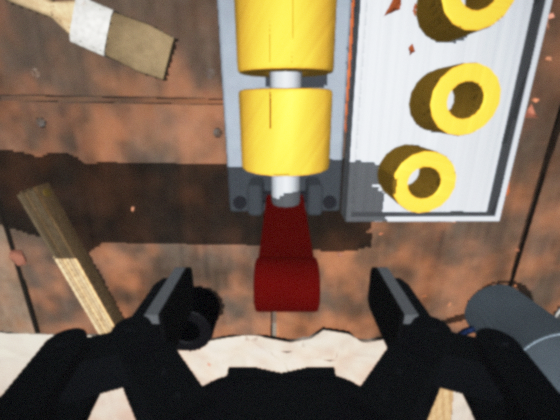

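View pics/s2.png

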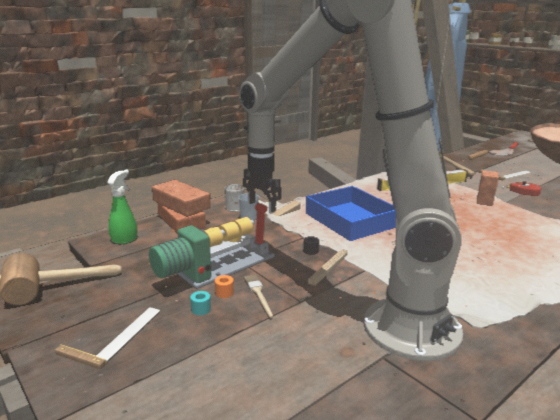

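```bash
python3 -c "
from h import *
s=load('w2'); print(proj(s,(503.9,49.7,149.3)),proj(s,(503.9,49.7,145)),[ray(s,u,285,156).round(1) for u in (255,287,319)], ray(s,287,308,145),ray(s,287,260,150))"
```

```text
[282.19687835 289.93343122] [282.1884767  284.80936736] [array([491.7,  56.5, 156. ]), array([505.9,  56.8, 156. ]), array([520. ,  57.1, 156. ])] [506.55481843  36.41554444 145.        ] [505.75164942  65.9172757  150.        ]
```

Emit:
{"fn": "play_rows", "kwargs": {"series": [[[1,0,-1,0,0,0],[0.5,0,-1,0,0,0],[0,0,0,0,0,0],[0,0,0,0,0,0],[0,0,0,0,0,0],[0,0,0,0,0,0],[0,0,0,0,0,0],[0,0,0,0,0,0],[0,0,0,0,0,0],[0,0,0,0,0,0]]], "hand": 0, "grip_force": 30}}

```text
time_s: 3.8
ee_pos: [506.7, 47.4, 306.3]
tcp_rot: [-1.57, -0.013, 0.013]
force: [-3.5, -0.5, 6.4]
grip_width: 29.1
```

```bash
python3 -c "
from h import *
go(505.5,47.5,150); s=snap('wrist','w3.png')"
```

```text
t 3.8 grasp [506.6  47.5 151.3] F [-3.5 -0.5  6.4] w 29.1 q7 0.03
 yaw 0.0167 down [-0.  0. -1.] tool shift [-1.1  1.3  0. ]
```

View pics/w3.png

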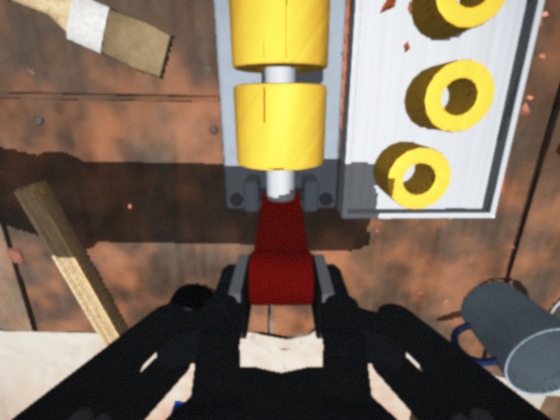

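Emit:
{"fn": "play_rows", "kwargs": {"series": [[[0,0.3,-6.7,0,0,0],[0,0.5,-6.7,0,0,0],[0,1.0,-6.6,0,0,0],[0,1.3,-6.6,0,0,0],[0,1.8,-6.5,0,0,0],[0,2.1,-6.3,0,0,0],[0,2.5,-6.2,0,0,0],[0,2.8,-6.1,0,0,0],[0,3.2,-5.9,0,0,0],[0,3.5,-5.7,0,0,0],[0,3.9,-5.5,0,0,0],[0,4.1,-5.3,0,0,0]]]}}

```text
time_s: 4.85
ee_pos: [508.1, -25.8, 278.0]
tcp_rot: [-1.569, -0.013, 0.013]
force: [1.3, 6.9, -3.6]
grip_width: 29.7
```

```bash
python3 -c "
from h import *
go(506.6,47.5-73.6,150.3-27); s=snap('scene','s4.png')
cv2.imwrite('pics/s4c.png',cv2.resize(s['img'][150:300,130:410][:,:,::-1],None,fx=2.5,fy=2.5))"
```

```text
t 4.85 grasp [508.1 -25.5 123. ] F [ 1.3  6.9 -3.6] w 29.7 q7 0.21
 yaw 0.0167 down [-0.     0.002 -1.   ] tool shift [-1.5 -0.3 -0.6]
```

View pics/s4c.png

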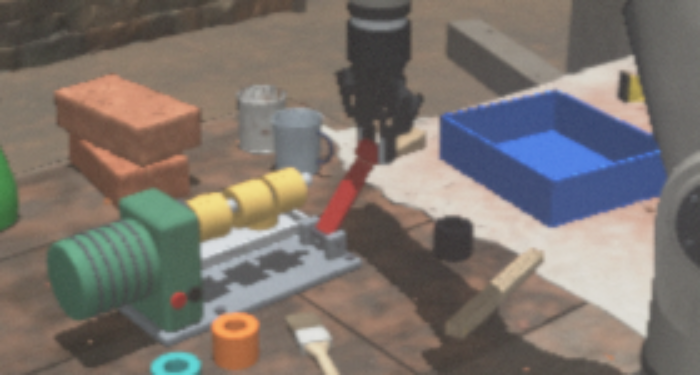

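Emit:
{"fn": "play_rows", "kwargs": {"series": [[[0,4.5,-5.0,0,0,0],[0,4.7,-4.7,0,0,0],[0,5.0,-4.5,0,0,0],[0,5.3,-4.1,0,0,0],[0,5.5,-3.8,0,0,0],[0,5.7,-3.5,0,0,0],[0,5.9,-3.2,0,0,0],[0,6.1,-2.8,0,0,0],[0,6.3,-2.5,0,0,0],[0,6.4,-2.1,0,0,0],[0,6.5,-1.7,0,0,0],[0,6.6,-1.3,0,0,0]]]}}

```text
time_s: 5.9
ee_pos: [508.8, -67.5, 209.9]
tcp_rot: [-1.573, -0.013, 0.011]
force: [1.0, -2.7, 3.2]
grip_width: 29.2
```

```bash
python3 -c "
from h import *
go(506.6,47.5-113.3,50.8)"
```

```text
t 5.9 grasp [509.  -67.8  54.9] F [ 1.  -2.7  3.2] w 29.2 q7 0.37
 yaw 0.0152 down [ 0.001 -0.002 -1.   ] tool shift [-2.3  4.1  2.1]
```

Emit:
{"fn": "play_rows", "kwargs": {"series": [[[0,2,0,0,0,0],[0,2,0,0,0,0],[0,2,0,0,0,0],[0,1,0,0,0,0],[0,0,0,0,0,0],[0,0,0,0,0,0]]]}}

```text
time_s: 6.4
ee_pos: [508.7, -68.2, 203.4]
tcp_rot: [-1.574, -0.013, 0.01]
force: [1.3, -6.9, 1.7]
grip_width: 29.4
```

```bash
python3 -c "
from h import *
go(506.6,47.5-113.3,50.8);s=snap('wrist','w5.png')"
```

```text
t 6.4 grasp [509.  -68.8  48.4] F [ 1.3 -6.9  1.7] w 29.4 q7 0.38
 yaw 0.0145 down [ 0.002 -0.004 -1.   ] tool shift [-2.3 -2.4  3. ]
```

View pics/w5.png

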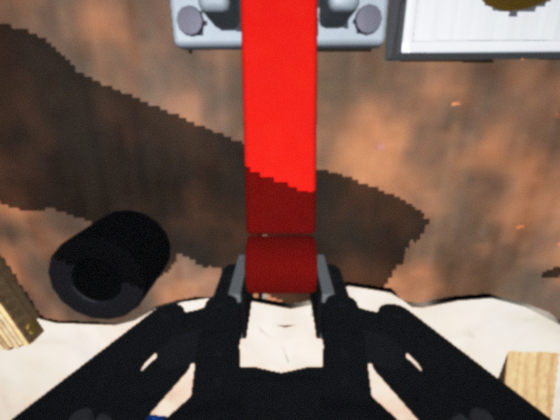

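Emit:
{"fn": "play_rows", "kwargs": {"series": [[[0,1.5,0,0,0,0],[0,1.5,0,0,0,0],[0,1,0,0,0,0],[0,0,0,0,0,0],[0,0,0,0,0,0]]]}}

```text
time_s: 6.87
ee_pos: [508.9, -68.7, 201.7]
tcp_rot: [-1.573, -0.012, 0.01]
force: [-4.1, -6.0, 22.0]
grip_width: 29.2
```

Emit:
{"fn": "play_rows", "kwargs": {"series": [[[0,0,0,0,0,0],[0,0,0,0,0,0],[0,0,0,0,0,0],[0,0,0,0,0,0],[0,-20,0,0,0,0],[0,-40,0,0,0,0],[0,-40,0,0,0,0],[0,-40,0,0,0,0],[0,0,0,0,0,0]]], "hand": 0.75}}

```text
time_s: 7.62
ee_pos: [511.3, -66.6, 346.0]
tcp_rot: [-1.57, -0.023, 0.003]
force: [1.0, -0.3, 0.0]
grip_width: 63.8
```

```bash
python3 -c "
from h import *
go(504,120,106);s=snap('wrist','w6.png'); s=snap('scene','s6.png')
cv2.imwrite('pics/s6c.png',cv2.resize(s['img'][150:300,130:410][:,:,::-1],None,fx=2.5,fy=2.5))"
```

```text
t 7.6167 grasp [513.3 -66.4 191.1] F [ 1.  -0.3  0. ] w 63.8 q7 0.24
 yaw 0.0165 down [ 0.013  0.001 -1.   ] tool shift [ -7.4  85.1 186.5]
```

View pics/w6.png

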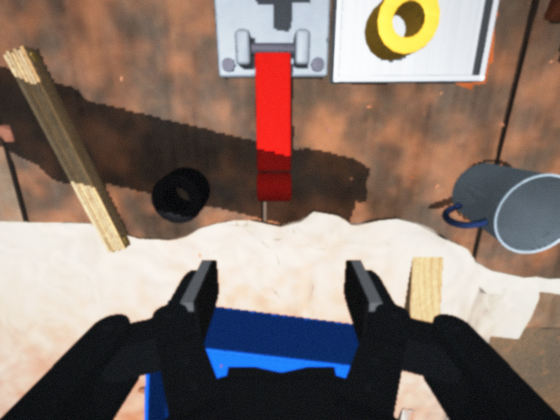

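View pics/s6c.png

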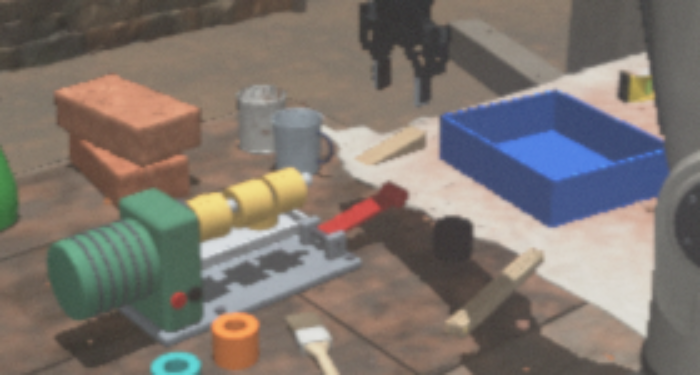

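Emit:
{"fn": "play_rows", "kwargs": {"series": [[[-1,2,31,0,0,0],[-1,2,31,0,0,0],[-1,2,31,0,0,0],[-1,2,31,0,0,0],[-1,2,31,0,0,0],[-1,0,31,0,0,0],[0,0,0,0,0,0],[0,0,0,0,0,0]]], "hand": 0.85}}

```text
time_s: 8.38
ee_pos: [498.4, 122.4, 327.1]
tcp_rot: [-1.572, -0.014, 0.02]
force: [0.0, 0.2, 1.1]
grip_width: 72.3
```

```bash
python3 -c "
from h import *
go(504,120,106);s=snap('wrist','w7.png');print([proj(s,(504,y,110)).round() for y in (100,120,140)])"
```

```text
t 8.3833 grasp [497.8 122.2 172.1] F [0.  0.2 1.1] w 72.3 q7 -0.15
 yaw 0.0215 down [-0.004 -0.002 -1.   ] tool shift [ 6.4 66.1 -2.2]
[array([290., 266.]), array([291., 239.]), array([292., 211.])]
```

View pics/w7.png

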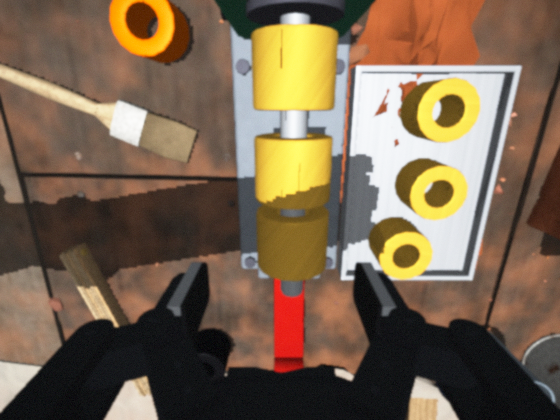

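```bash
python3 -c "
from h import *
s=load('w7');print([ray(s,292,v,130).round(1) for v in (279,205,135,110,27)])"
```

```text
[array([504.4, 102. , 130. ]), array([502.7, 150.4, 130. ]), array([501.4, 189.5, 130. ]), array([500.9, 202.1, 130. ]), array([499.6, 239.8, 130. ])]
```

Emit:
{"fn": "play_rows", "kwargs": {"series": [[[3,10,0,0,0,0],[3,20,0,0,0,0],[0,20,0,0,0,0],[0,12,0,0,0,0],[0,2,0,0,0,0],[0,0,0,0,0,0],[0,0,0,0,0,0]]]}}

```text
time_s: 9.02
ee_pos: [505.9, 119.2, 265.3]
tcp_rot: [-1.571, -0.012, 0.011]
force: [0.6, -0.2, -0.6]
grip_width: 72.5
```

Emit:
{"fn": "play_rows", "kwargs": {"series": [[[0,0,0,0,0,0],[0,0,0,0,0,0],[0,0,0,0,0,0],[0,0,0,0,0,0],[0,0,0,0,0,0],[0,0,0,0,0,0]]], "hand": 0, "grip_force": 40}}

```text
time_s: 9.52
ee_pos: [506.0, 120.1, 266.2]
tcp_rot: [-1.57, -0.014, 0.012]
force: [-2.6, -0.0, 6.0]
grip_width: 46.0
```

```bash
python3 -c "
from h import *
go(504,122,112)"
```

```text
t 9.5167 grasp [506.1 120.2 111.2] F [-2.6 -0.   6. ] w 46.0 q7 -0.08
 yaw 0.0162 down [ 0.001  0.001 -1.   ] tool shift [-2.1 -0.8  1.8]
```

Emit:
{"fn": "play_rows", "kwargs": {"series": [[[0,-1,0,0,0,0],[0,-1,0,0,0,0],[0,-1,0,0,0,0],[0,-1,0,0,0,0],[0,0,0,0,0,0],[0,0,0,0,0,0]]]}}

```text
time_s: 10.02
ee_pos: [505.5, 120.2, 269.1]
tcp_rot: [-1.571, -0.013, 0.013]
force: [0.5, 0.5, -1.2]
grip_width: 45.8
```

```bash
python3 -c "
from h import *
go(504,122,112)"
```

```text
t 10.0167 grasp [505.5 120.2 114.1] F [ 0.5  0.5 -1.2] w 45.8 q7 -0.09
 yaw 0.0163 down [-0.  0. -1.] tool shift [-1.5  2.1  1.8]
```

Emit:
{"fn": "play_rows", "kwargs": {"series": [[[0,0,-8,0,0,0],[0,0,-14,0,0,0],[0,0,-14,0,0,0],[0,0,-14,0,0,0],[0,0,-14,0,0,0],[0,0,-14,0,0,0],[0,0,-14,0,0,0],[0,0,-10,0,0,0],[0,0,0,0,0,0]]]}}

```text
time_s: 10.77
ee_pos: [507.0, 15.2, 269.3]
tcp_rot: [-1.572, -0.009, 0.009]
force: [0.5, -0.4, -2.5]
grip_width: 45.9
```

```bash
python3 -c "
from h import *
go(425,-320,112);s=snap('wrist','w8.png')"
```

```text
t 10.7667 grasp [507.   14.9 114.3] F [ 0.5 -0.4 -2.5] w 45.9 q7 0.12
 yaw 0.0119 down [ 0.    -0.001 -1.   ] tool shift [ -86.     2.7 -333.9]
```

View pics/w8.png

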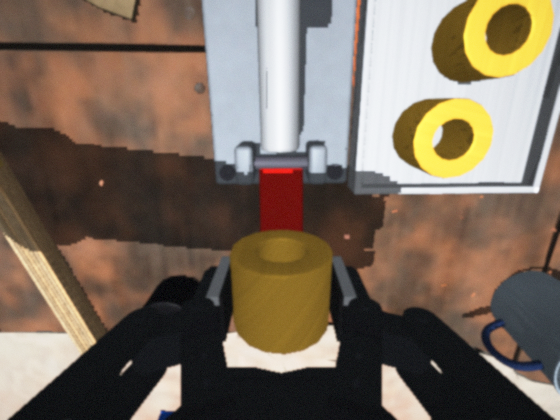

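Emit:
{"fn": "play_rows", "kwargs": {"series": [[[-8.5,-10,-30,0,0,0],[-8.5,-10,-35,0,0,0],[-8.5,-5,-35,0,0,0],[-8.5,0,-35,0,0,0],[-8.5,0,-35,0,0,0],[-8.5,0,-35,0,0,0],[-8.5,0,-35,0,0,0],[-8.5,0,-35,0,0,0],[-8.5,0,-35,0,0,0],[-8.5,0,-35,0,0,0],[-8.5,0,-35,0,0,0],[0,0,0,0,0,0]]]}}

```text
time_s: 11.82
ee_pos: [417.0, -370.1, 295.1]
tcp_rot: [-1.578, -0.006, 0.006]
force: [-1.3, -2.0, -0.5]
grip_width: 45.9
```

```bash
python3 -c "
from h import *
go(419.4,-367.4,36);s=snap('top','t9.png');snap('wrist','w9.png')
cv2.imwrite('pics/t9c.png',cv2.resize(s['img'][150:310,340:500][:,:,::-1],None,fx=3.5,fy=3.5))"
```

```text
t 11.8167 grasp [ 417.  -371.2  140.1] F [-1.3 -2.  -0.5] w 45.9 q7 0.94
 yaw 0.0074 down [-0.    -0.007 -1.   ] tool shift [  2.4 104.1   4.6]
```

View pics/t9c.png

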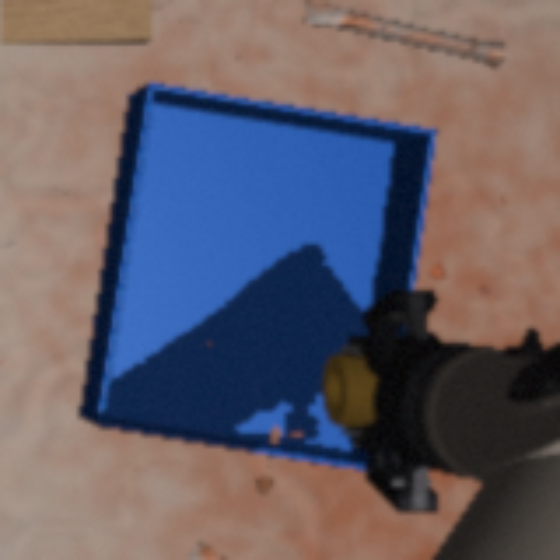

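View pics/w9.png

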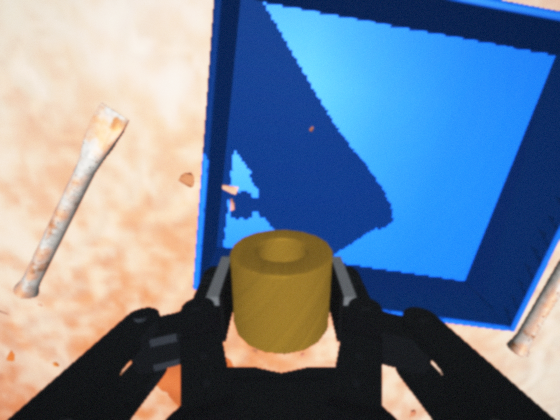

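```bash
python3 -c "
from h import *
s=load('t9')
f=lambda u,v,z: ray(s,340+u/3.5,150+v/3.5,z)[:2].round(1)
print('rim',f(150,85,70),f(437,130,70),f(97,420,70),'floor',f(395,142,5), f(135,90,0),f(82,420,0))
s=load('w9');print('rim w',[ray(s,u,v,70)[:2].round(1) for u,v in ((197,285),(515,329),(207,160))],'floor',[ray(s,u,v,5)[:2].round(1) for u,v in ((466,280),(555,55))])"
```

```text
rim [ 626.2 -245.7] [ 597.5 -451.6] [ 386.4 -209.4] floor [ 594.9 -447.7] [ 631.7 -251. ] [ 380.1 -212.4]
rim w [array([ 357. , -410.6]), array([ 599.3, -447.1]), array([ 370.4, -318.8])] floor [array([ 598.1, -444.6]), array([ 625.2, -247.2])]
```

Emit:
{"fn": "play_rows", "kwargs": {"series": [[[4.5,10,1.5,0,0,0],[4.5,25,1.5,0,0,0],[0,25,0,0,0,0],[0,22,0,0,0,0],[0,12,0,0,0,0],[0,7,0,0,0,0],[0,0,0,0,0,0],[0,0,0,0,0,0]]]}}

```text
time_s: 12.58
ee_pos: [429.6, -359.8, 193.5]
tcp_rot: [-1.571, -0.014, 0.013]
force: [-0.3, -0.2, -0.4]
grip_width: 45.7
```

```bash
python3 -c "
from h import *
go(426,-368,36)"
```

```text
t 12.5833 grasp [ 429.7 -359.8   38.5] F [-0.3 -0.2 -0.4] w 45.7 q7 1.02
 yaw 0.0173 down [ 0.001 -0.    -1.   ] tool shift [-3.8  2.5 -8.1]
```

Emit:
{"fn": "play_rows", "kwargs": {"series": [[[-2,2,-4,0,0,0],[-1,1,-4,0,0,0],[0,0,0,0,0,0],[0,0,0,0,0,0]]]}}

```text
time_s: 12.92
ee_pos: [425.9, -369.0, 190.8]
tcp_rot: [-1.572, -0.013, 0.011]
force: [0.4, 1.1, -1.5]
grip_width: 46.1
```

Emit:
{"fn": "play_rows", "kwargs": {"series": [[[0,0,0,0,0,0],[0,0,0,0,0,0],[0,0,0,0,0,0],[0,-5,0,0,0,0],[0,-15,0,0,0,0],[0,-35,0,0,0,0],[0,-35,0,0,0,0],[0,-35,0,0,0,0],[0,-20,0,0,0,0],[0,0,0,0,0,0],[0,0,0,0,0,0]]], "hand": 0.68}}

```text
time_s: 13.83
ee_pos: [426.2, -368.4, 336.7]
tcp_rot: [-1.572, -0.015, 0.011]
force: [0.0, 0.5, -0.3]
grip_width: 58.1
```

```bash
python3 -c "
from h import *
go(503.5,170,175);s=snap('wrist','w10.png')"
```

```text
t 13.8333 grasp [ 426.7 -368.5  181.7] F [ 0.   0.5 -0.3] w 58.1 q7 0.91
 yaw 0.0164 down [ 0.003 -0.001 -1.   ] tool shift [ 85.6   6.4 537.2]
```

View pics/w10.png

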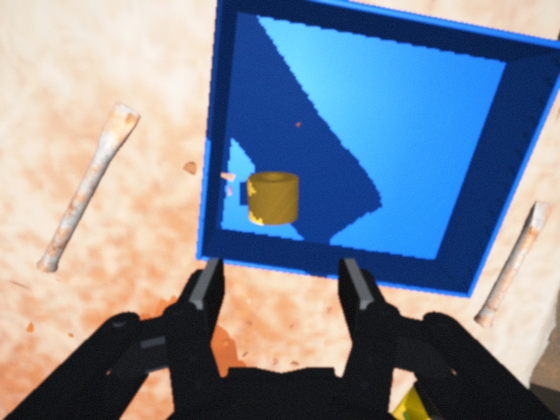

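Emit:
{"fn": "play_rows", "kwargs": {"series": [[[6.1,0,38.4,0,0,0],[6.1,0,38.4,0,0,0],[6.1,0,38.4,0,0,0],[6.1,0,38.4,0,0,0],[6.1,0,38.4,0,0,0],[6.1,0,38.4,0,0,0],[6.1,0,38.4,0,0,0],[6.1,0,38.4,0,0,0],[6.1,0,38.4,0,0,0],[6.1,0,38.4,0,0,0],[6.1,0,38.4,0,0,0],[6.1,0,38.4,0,0,0]]], "hand": 0.85}}

```text
time_s: 14.88
ee_pos: [490.8, 95.7, 333.7]
tcp_rot: [-1.572, -0.011, 0.015]
force: [0.4, -0.6, 0.4]
grip_width: 72.7
```

Emit:
{"fn": "play_rows", "kwargs": {"series": [[[6.1,3,38.2,0,0,0],[6.1,3,38.2,0,0,0],[0,0,0,0,0,0],[0,0,0,0,0,0],[0,0,0,0,0,0]]]}}

```text
time_s: 15.3
ee_pos: [502.0, 169.7, 327.7]
tcp_rot: [-1.573, -0.011, 0.015]
force: [0.3, -0.9, 0.1]
grip_width: 72.8
```

```bash
python3 -c "
from h import *
go(503.5,170,109);s=snap('wrist','w11.png')"
```

```text
t 15.3 grasp [501.6 169.4 172.7] F [ 0.3 -0.9  0.1] w 72.8 q7 -0.26
 yaw 0.0163 down [-0.003 -0.002 -1.   ] tool shift [ 2.1 63.7  0.7]
```

View pics/w11.png

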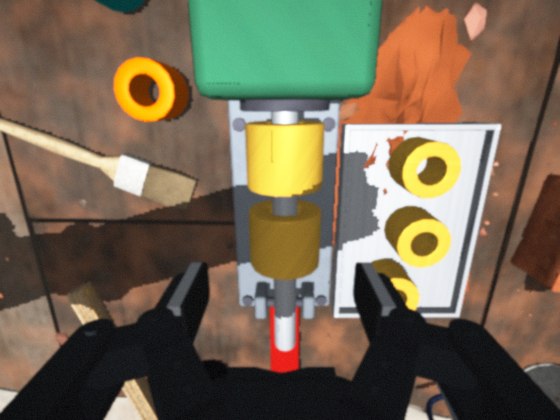

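Emit:
{"fn": "play_rows", "kwargs": {"series": [[[1,10,0.5,0,0,0],[1,20,0,0,0,0],[0,20,0,0,0,0],[0,12,0,0,0,0],[0,2,0,0,0,0],[0,0,0,0,0,0],[0,0,0,0,0,0]]]}}

```text
time_s: 15.93
ee_pos: [505.1, 170.5, 265.7]
tcp_rot: [-1.57, -0.013, 0.011]
force: [0.7, -1.2, -0.1]
grip_width: 72.2
```

Emit:
{"fn": "play_rows", "kwargs": {"series": [[[0,0,0,0,0,0],[0,0,0,0,0,0],[0,0,0,0,0,0],[0,0,0,0,0,0],[0,0,0,0,0,0],[0,0,0,0,0,0],[0,-1,0,0,0,0],[0,-1,0,0,0,0],[0,-1,0,0,0,0],[0,0,0,0,0,0],[0,0,0,0,0,0],[0,0,0,0,0,0]]], "hand": 0}}

```text
time_s: 16.93
ee_pos: [504.6, 170.9, 268.0]
tcp_rot: [-1.571, -0.013, 0.013]
force: [-0.3, 0.3, -2.1]
grip_width: 46.2
```

```bash
python3 -c "
from h import *
go(504,15,114);s=snap('wrist','w12.png')"
```

```text
t 16.9333 grasp [504.5 170.9 113. ] F [-0.3  0.3 -2.1] w 46.2 q7 -0.21
 yaw 0.0163 down [-0. -0. -1.] tool shift [  -3.1   -1.  -155.8]
```

View pics/w12.png

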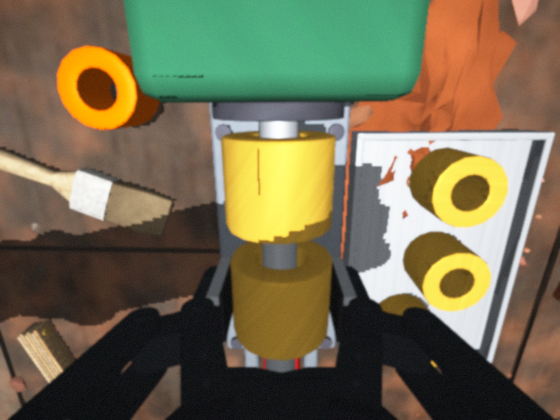

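Gripped the second collar; slide it off 150 mm.

Emit:
{"fn": "play_rows", "kwargs": {"series": [[[0,0,-8,0,0,0],[0,0,-15,0,0,0],[0,0,-15,0,0,0],[0,0,-15,0,0,0],[0,0,-15,0,0,0],[0,0,-15,0,0,0],[0,0,-15,0,0,0],[0,0,-15,0,0,0],[0,0,-15,0,0,0],[0,0,-15,0,0,0],[0,0,-12,0,0,0],[0,0,0,0,0,0]]]}}

```text
time_s: 17.98
ee_pos: [506.8, 12.3, 268.3]
tcp_rot: [-1.573, -0.009, 0.009]
force: [0.1, 0.1, -1.0]
grip_width: 46.2
```

```bash
python3 -c "
from h import *
go(490,-377,140)"
```

```text
t 17.9833 grasp [506.8  12.  113.3] F [ 0.1  0.1 -1. ] w 46.2 q7 0.09
 yaw 0.0112 down [ 0.    -0.002 -1.   ] tool shift [ -21.2  -26.  -388.8]
```

Emit:
{"fn": "play_rows", "kwargs": {"series": [[[-2,-10,-30,0,0,0],[-2,-10,-36,0,0,0],[-2,-6,-36,0,0,0],[-2,0,-36,0,0,0],[-2,0,-36,0,0,0],[-2,0,-36,0,0,0],[-2,0,-36,0,0,0],[-2,0,-36,0,0,0],[-2,0,-36,0,0,0],[-2,0,-36,0,0,0],[-2,0,-34,0,0,0],[0,0,0,0,0,0]]]}}

```text
time_s: 18.98
ee_pos: [488.9, -379.9, 294.9]
tcp_rot: [-1.579, -0.006, 0.006]
force: [0.2, -1.2, -0.6]
grip_width: 45.7
```

Emit:
{"fn": "play_rows", "kwargs": {"series": [[[0,10,0,0,0,0],[0,25,0,0,0,0],[0,25,0,0,0,0],[0,25,0,0,0,0],[0,10,0,0,0,0],[0,0,0,0,0,0],[0,0,0,0,0,0],[0,0,0,0,0,0]]]}}

```text
time_s: 19.65
ee_pos: [492.3, -372.5, 200.5]
tcp_rot: [-1.572, -0.015, 0.012]
force: [-0.3, 0.2, 0.1]
grip_width: 45.5
```

```bash
python3 -c "
from h import *
go(490,-377,36)"
```

```text
t 19.65 grasp [ 492.6 -372.7   45.5] F [-0.3  0.2  0.1] w 45.5 q7 0.92
 yaw 0.0169 down [ 0.002 -0.001 -1.   ] tool shift [-2.7  9.5 -4.3]
```

Emit:
{"fn": "play_rows", "kwargs": {"series": [[[-1,5,-2,0,0,0],[-1,4,-2,0,0,0],[0,0,0,0,0,0],[0,0,0,0,0,0],[0,0,0,0,0,0]]]}}

```text
time_s: 20.07
ee_pos: [489.6, -376.6, 190.4]
tcp_rot: [-1.571, -0.013, 0.012]
force: [-0.1, 0.1, -1.7]
grip_width: 46.1
```

Emit:
{"fn": "play_rows", "kwargs": {"series": [[[0,0,0,0,0,0],[0,0,0,0,0,0],[0,0,0,0,0,0],[0,-5,0,0,0,0],[0,-15,0,0,0,0],[0,-35,0,0,0,0],[0,-35,0,0,0,0],[0,-35,0,0,0,0],[0,-20,0,0,0,0],[0,0,0,0,0,0],[0,0,0,0,0,0]]], "hand": 0.68}}

```text
time_s: 20.98
ee_pos: [489.8, -376.8, 337.0]
tcp_rot: [-1.572, -0.015, 0.01]
force: [-0.2, -0.5, -0.4]
grip_width: 57.8
```

```bash
python3 -c "
from h import *
go(503,221,175);s=snap('wrist','w13.png')"
```

```text
t 20.9833 grasp [ 490.3 -377.   182. ] F [-0.2 -0.5 -0.4] w 57.8 q7 0.84
 yaw 0.0163 down [ 0.003 -0.001 -1.   ] tool shift [ 22.4   6.2 597.7]
```

View pics/w13.png

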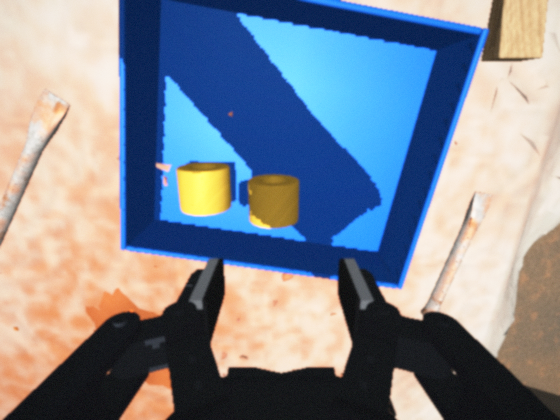

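Emit:
{"fn": "play_rows", "kwargs": {"series": [[[1.5,0,39,0,0,0],[1.5,0,39,0,0,0],[1.5,0,39,0,0,0],[1.5,0,39,0,0,0],[1.5,0,39,0,0,0],[1.5,0,39,0,0,0],[1.5,0,39,0,0,0],[1.5,0,39,0,0,0],[1.5,0,39,0,0,0],[1.5,0,39,0,0,0],[1.5,0,39,0,0,0],[1.5,0,39,0,0,0]]], "hand": 0.85}}

```text
time_s: 22.03
ee_pos: [498.8, 93.7, 333.7]
tcp_rot: [-1.572, -0.011, 0.015]
force: [1.2, -0.6, -0.8]
grip_width: 72.3
```

Emit:
{"fn": "play_rows", "kwargs": {"series": [[[1.1,1.5,32,0,0,0],[1.1,1.5,32,0,0,0],[1.1,1.5,32,0,0,0],[1.1,1.5,32,0,0,0],[0,0,0,0,0,0],[0,0,0,0,0,0],[0,0,0,0,0,0]]]}}

```text
time_s: 22.62
ee_pos: [501.8, 219.1, 327.8]
tcp_rot: [-1.573, -0.011, 0.015]
force: [-0.1, -1.4, -0.0]
grip_width: 72.6
```

```bash
python3 -c "
from h import *
go(503,221,109);s=snap('wrist','w14.png');print([proj(s,(503,y,130)).round() for y in (201,221,241)])"
```

```text
t 22.6167 grasp [501.4 218.7 172.8] F [-0.1 -1.4 -0. ] w 72.6 q7 -0.36
 yaw 0.0161 down [-0.002 -0.002 -1.   ] tool shift [ 1.8 63.8  2.4]
[array([284., 275.]), array([285., 246.]), array([286., 214.])]
```

View pics/w14.png

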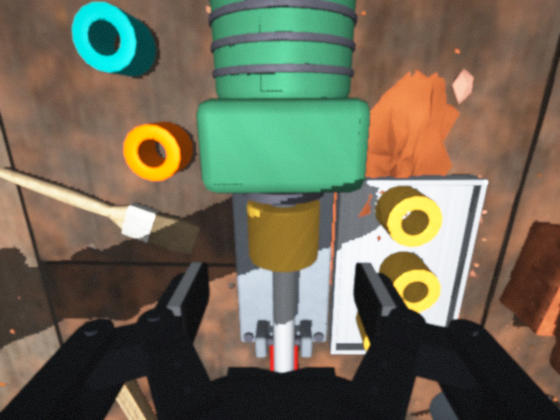

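Emit:
{"fn": "play_rows", "kwargs": {"series": [[[1,10,1.5,0,0,0],[1,20,1.5,0,0,0],[0,20,0,0,0,0],[0,12,0,0,0,0],[0,2,0,0,0,0],[0,0,0,0,0,0],[0,0,0,0,0,0]]]}}

```text
time_s: 23.25
ee_pos: [504.7, 222.5, 265.7]
tcp_rot: [-1.57, -0.013, 0.011]
force: [0.5, -0.1, 0.6]
grip_width: 72.5
```

Emit:
{"fn": "play_rows", "kwargs": {"series": [[[0,0,0,0,0,0],[0,0,0,0,0,0],[0,0,0,0,0,0],[0,0,0,0,0,0],[0,0,0,0,0,0],[0,0,0,0,0,0],[0,-1,0,0,0,0],[0,-1,0,0,0,0],[0,-1,0,0,0,0],[0,0,0,0,0,0],[0,0,0,0,0,0],[0,0,0,0,0,0]]], "hand": 0}}

```text
time_s: 24.25
ee_pos: [504.1, 222.9, 268.0]
tcp_rot: [-1.571, -0.013, 0.013]
force: [0.5, 0.4, -1.8]
grip_width: 46.4
```

```bash
python3 -c "
from h import *
go(504,15,114)"
```

```text
t 24.25 grasp [504.1 222.8 113. ] F [ 0.5  0.4 -1.8] w 46.4 q7 -0.33
 yaw 0.0163 down [-0. -0. -1.] tool shift [  -3.5   -1.  -207.8]
```

Emit:
{"fn": "play_rows", "kwargs": {"series": [[[0,0,-8,0,0,0],[0,0,-18,0,0,0],[0,0,-20,0,0,0],[0,0,-20,0,0,0],[0,0,-20,0,0,0],[0,0,-20,0,0,0],[0,0,-20,0,0,0],[0,0,-20,0,0,0],[0,0,-20,0,0,0],[0,0,-20,0,0,0],[0,0,-20,0,0,0],[0,0,0,0,0,0]]]}}

```text
time_s: 25.25
ee_pos: [507.1, 11.5, 268.4]
tcp_rot: [-1.574, -0.007, 0.007]
force: [0.1, 0.4, -2.9]
grip_width: 45.8
```

```bash
python3 -c "
from h import *
go(553,-386,140)"
```

```text
t 25.25 grasp [507.1  11.  113.4] F [ 0.1  0.4 -2.9] w 45.8 q7 0.06
 yaw 0.0093 down [ 0.    -0.003 -1.   ] tool shift [  42.2  -25.5 -397.5]
```

Emit:
{"fn": "play_rows", "kwargs": {"series": [[[3.6,-10,-32,0,0,0],[3.6,-10,-36,0,0,0],[3.6,-6,-36,0,0,0],[3.6,0,-36,0,0,0],[3.6,0,-36,0,0,0],[3.6,0,-36,0,0,0],[3.6,0,-36,0,0,0],[3.6,0,-36,0,0,0],[3.6,0,-36,0,0,0],[3.6,0,-36,0,0,0],[3.6,0,-36,0,0,0],[0,0,0,0,0,0]]]}}

```text
time_s: 26.25
ee_pos: [550.9, -383.1, 294.6]
tcp_rot: [-1.58, -0.005, 0.006]
force: [-1.3, -1.5, -1.1]
grip_width: 46.3
```

Emit:
{"fn": "play_rows", "kwargs": {"series": [[[0,10,0,0,0,0],[0,25,0,0,0,0],[0,25,0,0,0,0],[0,25,0,0,0,0],[0,10,0,0,0,0],[0,0,0,0,0,0],[0,0,0,0,0,0],[0,0,0,0,0,0]]]}}

```text
time_s: 26.92
ee_pos: [554.3, -374.5, 200.7]
tcp_rot: [-1.572, -0.015, 0.011]
force: [0.7, -0.3, -0.3]
grip_width: 45.8
```

```bash
python3 -c "
from h import *
go(553,-385,36)"
```

```text
t 26.9167 grasp [ 554.6 -374.6   45.7] F [ 0.7 -0.3 -0.3] w 45.8 q7 0.82
 yaw 0.0168 down [ 0.002 -0.001 -1.   ] tool shift [ -1.8   9.7 -10.3]
```

Emit:
{"fn": "play_rows", "kwargs": {"series": [[[0,5,-4,0,0,0],[0,4,-4,0,0,0],[0,0,0,0,0,0],[0,0,0,0,0,0],[0,0,0,0,0,0]]]}}

```text
time_s: 27.33
ee_pos: [555.1, -383.3, 195.5]
tcp_rot: [-1.571, -0.018, 0.009]
force: [-6.5, 6.6, 19.4]
grip_width: 46.2
```

Emit:
{"fn": "play_rows", "kwargs": {"series": [[[0,0,0,0,0,0],[0,0,0,0,0,0],[0,0,0,0,0,0],[0,-5,0,0,0,0],[0,-15,0,0,0,0],[0,-35,0,0,0,0],[0,-35,0,0,0,0],[0,-35,0,0,0,0],[0,-20,0,0,0,0],[0,0,0,0,0,0],[0,0,0,0,0,0]]], "hand": 0.68}}

```text
time_s: 28.25
ee_pos: [554.2, -383.2, 338.4]
tcp_rot: [-1.574, -0.017, 0.009]
force: [0.2, 0.2, 0.4]
grip_width: 58.2
```

```bash
python3 -c "
from h import *
go(600,80,160);s=snap('wrist','w15.png');s=snap('top','t15.png')
cv2.imwrite('pics/t15c.png',cv2.resize(s['img'][130:310,170:500][:,:,::-1],None,fx=2.4,fy=2.4))"
```

```text
t 28.25 grasp [ 555.  -383.6  183.4] F [0.2 0.2 0.4] w 58.2 q7 0.77
 yaw 0.0162 down [ 0.005 -0.003 -1.   ] tool shift [ 52.4  22.3 462.9]
```

View pics/w15.png

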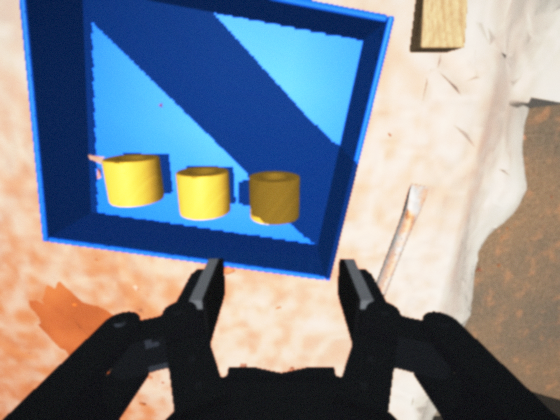

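View pics/t15c.png

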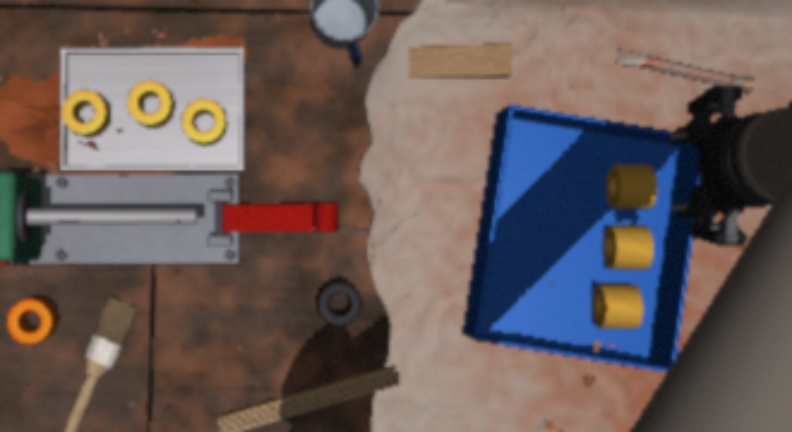

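```bash
python3 -c "
from h import *
s=load('t15');im=s['img'];hsv=cv2.cvtColor(im,cv2.COLOR_RGB2HSV)
sub=hsv[140:205,190:275]
m=cv2.inRange(hsv,(20,120,150),(32,255,255)); n,l,st,ce=cv2.connectedComponentsWithStats(m)
for i in range(1,n):
  if st[i,4]>80 and ce[i][0]<290:
    c=cv2.findContours((l==i).astype(np.uint8),cv2.RETR_CCOMP,cv2.CHAIN_APPROX_NONE)[0]
    o=max(c,key=len); (u,v),r=cv2.minEnclosingCircle(o)
    print(ce[i],st[i],'r',r,ray(s,u,v,52)[:2].round(1),ray(s,*ce[i],52)[:2].round(1))
print(2*24/ (1087/427.7)/2)
"
```

```text
[232.11976048 172.84431138] [224 164  18  18 167] r 8.86717414855957 [625.5 135. ] [625.2 135.3]
[205.01796407 176.58682635] [197 168  17  18 167] r 8.90234661102295 [614.6 204.4] [614.3 204.3]
[254.70520231 180.23121387] [246 172  18  18 173] r 8.909260749816895 [607.6  77.2] [607.3  77.2]
9.443238270469182
```

Emit:
{"fn": "play_rows", "kwargs": {"series": [[[4.9,0,38.3,0,0,0],[4.9,0,38.3,0,0,0],[4.9,0,38.3,0,0,0],[4.9,0,38.3,0,0,0],[4.9,0,38.3,0,0,0],[4.9,0,38.3,0,0,0],[4.9,0,38.3,0,0,0],[4.9,0,38.3,0,0,0],[4.9,0,38.3,0,0,0],[4.9,3,38.3,0,0,0],[4.9,5,38.3,0,0,0],[4.9,5,38.3,0,0,0]]], "hand": 0.85}}

```text
time_s: 29.35
ee_pos: [604.4, 80.1, 320.7]
tcp_rot: [-1.571, -0.011, 0.015]
force: [1.1, 0.6, -0.5]
grip_width: 72.7
```

Emit:
{"fn": "play_rows", "kwargs": {"series": [[[0,0,0,0,0,0],[0,0,0,0,0,0],[0,0,0,0,0,0]]]}}

```text
time_s: 29.6
ee_pos: [604.6, 77.9, 320.9]
tcp_rot: [-1.572, -0.011, 0.015]
force: [-0.6, -0.5, -0.7]
grip_width: 72.4
```

```bash
python3 -c "
from h import *
go(607.5,77,46);s=snap('wrist','w16.png');print([proj(s,p).round() for p in((607.5,77,52),(625.3,135,52),(614.5,204,52))])"
```

```text
t 29.6 grasp [604.2  77.7 165.9] F [-0.6 -0.5 -0.7] w 72.4 q7 -0.02
 yaw 0.0167 down [-0.002 -0.001 -1.   ] tool shift [  3.6 119.9  -0.5]
[array([286., 211.]), array([311., 139.]), array([300.,  37.])]
```

View pics/w16.png

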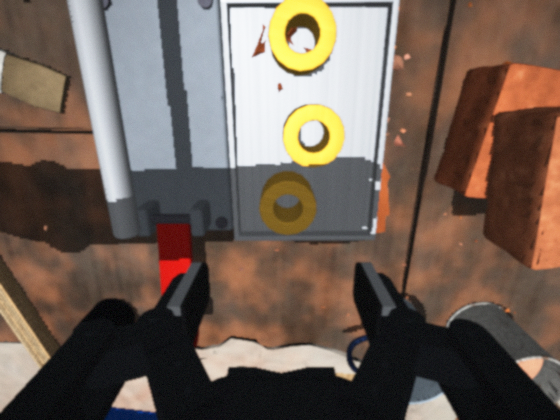

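Emit:
{"fn": "play_rows", "kwargs": {"series": [[[1,10,1,0,0,0],[1,25,1,0,0,0],[1,30,0,0,0,0],[0,30,0,0,0,0],[0,18,0,0,0,0],[0,6,0,0,0,0],[0,0,0,0,0,0],[0,0,0,0,0,0]]]}}

```text
time_s: 30.32
ee_pos: [608.4, 79.2, 203.6]
tcp_rot: [-1.571, -0.012, 0.011]
force: [0.3, 0.1, 0.2]
grip_width: 72.4
```

Emit:
{"fn": "play_rows", "kwargs": {"series": [[[0,0,0,0,0,0],[0,0,0,0,0,0],[0,0,0,0,0,0],[0,0,0,0,0,0],[0,0,0,0,0,0],[0,0,0,0,0,0],[0,0,0,0,0,0]]], "hand": 0}}

```text
time_s: 30.9
ee_pos: [609.0, 80.0, 205.2]
tcp_rot: [-1.57, -0.016, 0.01]
force: [-0.3, -0.4, 6.0]
grip_width: 45.9
```

```bash
python3 -c "
from h import *
go(607.5,77,46);s=snap('wrist','w17.png')"
```

```text
t 30.9 grasp [609.5  80.1  50.2] F [-0.3 -0.4  6. ] w 45.9 q7 0.04
 yaw 0.0162 down [ 0.004  0.001 -1.   ] tool shift [-2.1  4.2 -3.1]
```

View pics/w17.png

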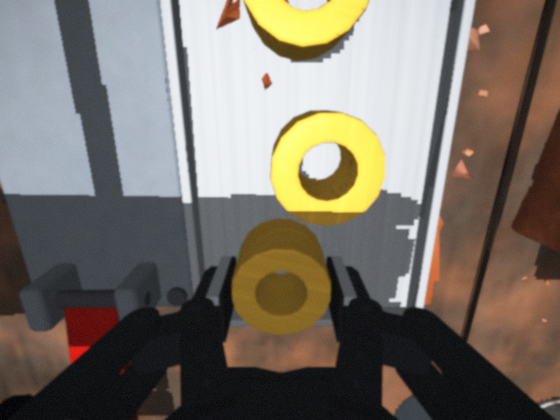

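Emit:
{"fn": "play_rows", "kwargs": {"series": [[[0,-10,0,0,0,0],[0,-35,0,0,0,0],[0,-35,0,0,0,0],[-13,-10,-26,0,0,0],[-18.5,0,-36,0,0,0],[-18.5,0,-36,0,0,0],[-18.5,0,-36,0,0,0],[-18.5,0,-36,0,0,0],[-18.5,0,-36,0,0,0],[-18.5,0,-36,0,0,0],[-18.5,0,-36,0,0,0],[-18.5,0,-36,0,0,0]]]}}

```text
time_s: 31.95
ee_pos: [450.7, -237.7, 293.8]
tcp_rot: [-1.57, -0.014, 0.012]
force: [0.5, -0.9, -1.5]
grip_width: 46.3
```

Emit:
{"fn": "play_rows", "kwargs": {"series": [[[-18,0,-36,0,0,0],[0,0,0,0,0,0],[0,0,0,0,0,0],[0,0,0,0,0,0]]]}}

```text
time_s: 32.28
ee_pos: [434.6, -272.5, 293.4]
tcp_rot: [-1.57, -0.013, 0.012]
force: [1.1, 0.3, -1.9]
grip_width: 46.1
```

```bash
python3 -c "
from h import *
go(436,-276,45);s=snap('wrist','w18.png')"
```

```text
t 32.2833 grasp [ 434.7 -272.3  138.4] F [ 1.1  0.3 -1.9] w 46.1 q7 0.69
 yaw 0.0157 down [ 0.001  0.001 -1.   ] tool shift [ 1.2 93.4 -3.8]
```

View pics/w18.png

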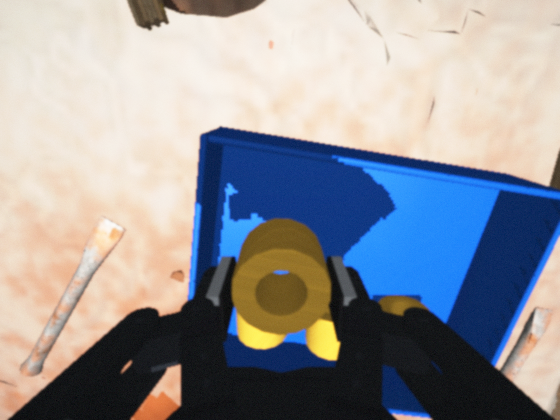

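Emit:
{"fn": "play_rows", "kwargs": {"series": [[[1,10,-2,0,0,0],[1,25,-2,0,0,0],[0,25,0,0,0,0],[0,20,0,0,0,0],[0,8,0,0,0,0],[0,3,0,0,0,0],[0,0,0,0,0,0],[0,0,0,0,0,0],[0,0,0,0,0,0]]]}}

```text
time_s: 33.08
ee_pos: [437.4, -276.9, 203.3]
tcp_rot: [-1.572, -0.015, 0.011]
force: [-0.2, -0.3, -1.2]
grip_width: 46.2
```

```bash
python3 -c "
from h import *
go(436,-276,45)"
```

```text
t 33.0833 grasp [ 437.8 -277.1   48.3] F [-0.2 -0.3 -1.2] w 46.2 q7 0.79
 yaw 0.0166 down [ 0.002 -0.001 -1.   ] tool shift [-1.8  3.3  1.1]
```

Emit:
{"fn": "play_rows", "kwargs": {"series": [[[0,2,0,0,0,0],[0,2,0,0,0,0],[0,0,0,0,0,0],[0,0,0,0,0,0]]]}}

```text
time_s: 33.42
ee_pos: [436.8, -276.7, 198.3]
tcp_rot: [-1.571, -0.013, 0.013]
force: [-0.4, -0.1, -0.5]
grip_width: 46.2
```

Emit:
{"fn": "play_rows", "kwargs": {"series": [[[0,0,0,0,0,0],[0,0,0,0,0,0],[0,0,0,0,0,0],[0,-5,0,0,0,0],[0,-15,0,0,0,0],[0,-35,0,0,0,0],[0,-35,0,0,0,0],[0,-30,0,0,0,0],[0,0,0,0,0,0],[0,0,0,0,0,0]]], "hand": 0.68}}

```text
time_s: 34.25
ee_pos: [437.3, -277.2, 320.3]
tcp_rot: [-1.572, -0.016, 0.009]
force: [0.1, 0.3, 0.4]
grip_width: 57.7
```

```bash
python3 -c "
from h import *
go(625.3,135,165);s=snap('wrist','w19.png');s=snap('top','t19.png')
cv2.imwrite('pics/t19c.png',cv2.resize(s['img'][130:310,170:500][:,:,::-1],None,fx=2.4,fy=2.4))
hsv=cv2.cvtColor(s['img'],cv2.COLOR_RGB2HSV)
m=cv2.inRange(hsv,(20,120,150),(32,255,255)); n,l,st,ce=cv2.connectedComponentsWithStats(m)
for i in range(1,n):
  if st[i,4]>80 and ce[i][0]<290: print(ray(s,*ce[i],52)[:2].round(1))
"
```

```text
t 34.25 grasp [ 438.  -277.4  165.3] F [0.1 0.3 0.4] w 57.7 q7 0.68
 yaw 0.0163 down [ 0.005 -0.001 -1.   ] tool shift [194.    0.7 409.3]
[625.3 135.3]
[614. 204.]
```

View pics/w19.png

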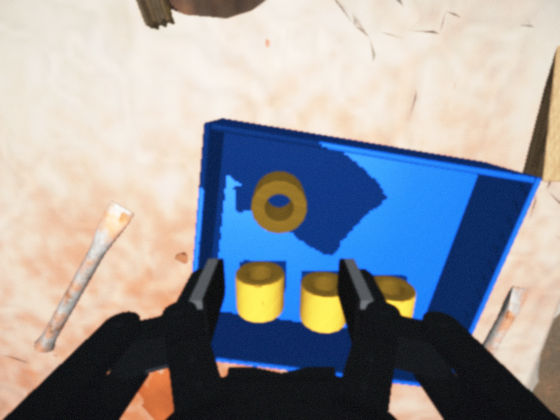

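View pics/t19c.png

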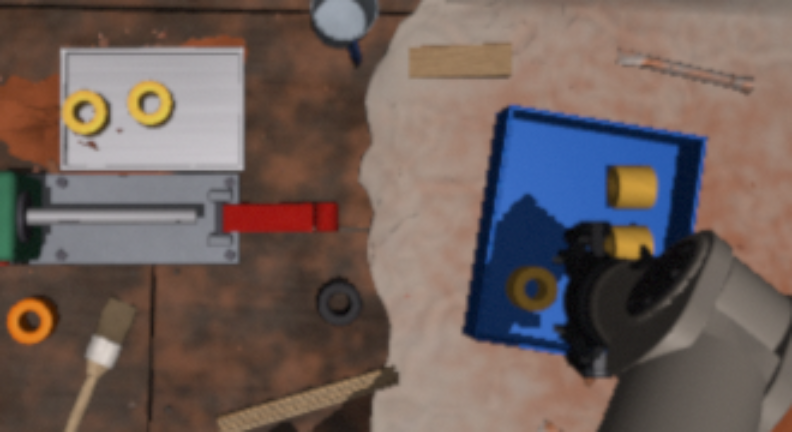

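Emit:
{"fn": "play_rows", "kwargs": {"series": [[[16.1,0,34.2,0,0,0],[16.1,0,34.2,0,0,0],[16.1,0,34.2,0,0,0],[16.1,0,34.2,0,0,0],[16.1,0,34.2,0,0,0],[16.1,0,34.2,0,0,0],[16.1,0,34.2,0,0,0],[16.1,0,34.2,0,0,0],[16.1,0,34.2,0,0,0],[16.1,0,34.2,0,0,0],[16.1,0,34.2,0,0,0],[16.1,0,34.2,0,0,0]]], "hand": 0.85}}

```text
time_s: 35.35
ee_pos: [623.1, 138.5, 316.0]
tcp_rot: [-1.572, -0.01, 0.016]
force: [0.7, -0.5, -0.7]
grip_width: 72.8
```

Emit:
{"fn": "play_rows", "kwargs": {"series": [[[0,0,0,0,0,0],[0,0,0,0,0,0],[0,0,0,0,0,0]]]}}

```text
time_s: 35.6
ee_pos: [622.6, 136.1, 316.3]
tcp_rot: [-1.573, -0.01, 0.015]
force: [-0.7, -0.8, 0.4]
grip_width: 72.9
```

```bash
python3 -c "
from h import *
go(625.3,137,48);s=snap('wrist','w20.png');print([proj(s,p).round() for p in((625.3,135,52),(614.5,204,52))])"
```

```text
t 35.6 grasp [622.1 135.8 161.3] F [-0.7 -0.8  0.4] w 72.9 q7 -0.11
 yaw 0.016 down [-0.003 -0.002 -1.   ] tool shift [  3.6 113.3   1.4]
[array([286., 213.]), array([273., 124.])]
```

View pics/w20.png

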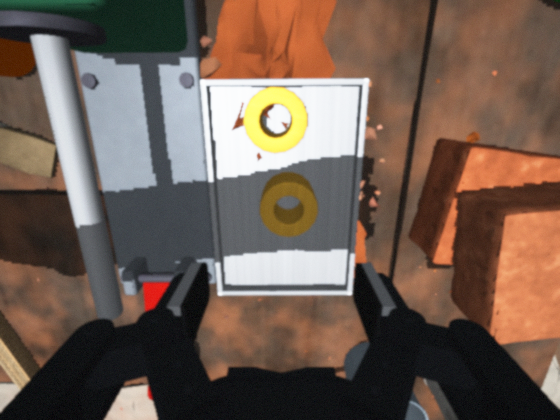

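Emit:
{"fn": "play_rows", "kwargs": {"series": [[[1,10,1,0,0,0],[1,25,1,0,0,0],[1,30,0,0,0,0],[0,28,0,0,0,0],[0,15,0,0,0,0],[0,4,0,0,0,0],[0,0,0,0,0,0],[0,0,0,0,0,0]]]}}

```text
time_s: 36.32
ee_pos: [626.6, 137.9, 206.8]
tcp_rot: [-1.571, -0.012, 0.011]
force: [0.8, 0.4, 0.1]
grip_width: 72.8
```

Emit:
{"fn": "play_rows", "kwargs": {"series": [[[0,0,0,0,0,0],[0,0,0,0,0,0],[0,0,0,0,0,0],[0,0,0,0,0,0],[0,0,0,0,0,0],[0,0,0,0,0,0],[0,0,0,0,0,0]]], "hand": 0}}

```text
time_s: 36.9
ee_pos: [627.1, 138.8, 208.2]
tcp_rot: [-1.57, -0.015, 0.01]
force: [-0.3, -1.1, 5.8]
grip_width: 46.0
```

```bash
python3 -c "
from h import *
go(500,-286,135)"
```

```text
t 36.9 grasp [627.6 138.9  53.2] F [-0.3 -1.1  5.8] w 46.0 q7 -0.07
 yaw 0.0161 down [ 0.003  0.001 -1.   ] tool shift [-134.2  -82.6 -422.7]
```

Emit:
{"fn": "play_rows", "kwargs": {"series": [[[0,-10,0,0,0,0],[0,-35,0,0,0,0],[0,-35,0,0,0,0],[-7,-8,-25,0,0,0],[-11.5,0,-36,0,0,0],[-11.5,0,-36,0,0,0],[-11.5,0,-36,0,0,0],[-11.5,0,-36,0,0,0],[-11.5,0,-36,0,0,0],[-11.5,0,-36,0,0,0],[-11.5,0,-36,0,0,0],[-11.5,0,-36,0,0,0]]]}}

```text
time_s: 37.9
ee_pos: [531.2, -177.1, 294.6]
tcp_rot: [-1.57, -0.013, 0.013]
force: [0.6, -1.0, -1.5]
grip_width: 45.9
```

Emit:
{"fn": "play_rows", "kwargs": {"series": [[[-11.5,0,-36,0,0,0],[-11.5,0,-36,0,0,0],[-11.5,0,-36,0,0,0],[0,0,0,0,0,0],[0,0,0,0,0,0],[0,0,0,0,0,0]]]}}

```text
time_s: 38.4
ee_pos: [499.4, -283.9, 294.2]
tcp_rot: [-1.57, -0.012, 0.012]
force: [-0.1, 0.6, -2.1]
grip_width: 46.1
```

```bash
python3 -c "
from h import *
go(502,-285,51);s=snap('wrist','w21.png')"
```

```text
t 38.4 grasp [ 499.4 -283.7  139.2] F [-0.1  0.6 -2.1] w 46.1 q7 0.66
 yaw 0.0158 down [-0.     0.001 -1.   ] tool shift [ 2.5 88.2 -1.5]
```

View pics/w21.png

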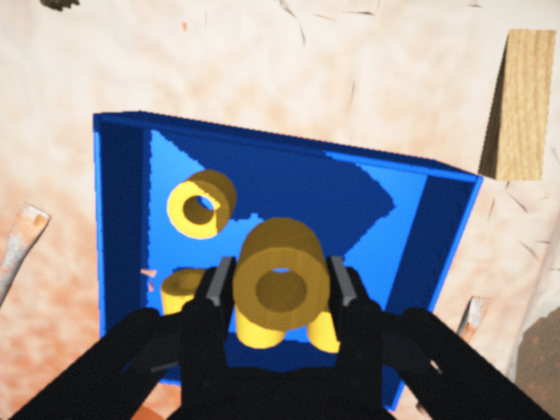

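Emit:
{"fn": "play_rows", "kwargs": {"series": [[[4,10,-1,0,0,0],[4,25,-1,0,0,0],[2,25,0,0,0,0],[0,20,0,0,0,0],[0,6,0,0,0,0],[0,3,0,0,0,0],[0,0,0,0,0,0],[0,0,0,0,0,0],[0,0,0,0,0,0]]]}}

```text
time_s: 39.2
ee_pos: [510.3, -286.4, 206.5]
tcp_rot: [-1.572, -0.015, 0.011]
force: [0.5, -0.4, -0.4]
grip_width: 45.7
```

```bash
python3 -c "
from h import *
go(510,-286,47)"
```

```text
t 39.2 grasp [ 510.7 -286.5   51.5] F [ 0.5 -0.4 -0.4] w 45.7 q7 0.72
 yaw 0.0164 down [ 0.002 -0.001 -1.   ] tool shift [-0.7  4.5  0.5]
```

Emit:
{"fn": "play_rows", "kwargs": {"series": [[[0,2,0,0,0,0],[0,2,0,0,0,0],[0,0,0,0,0,0],[0,0,0,0,0,0]]]}}

```text
time_s: 39.53
ee_pos: [509.6, -286.1, 201.3]
tcp_rot: [-1.571, -0.013, 0.012]
force: [0.1, 0.0, -0.9]
grip_width: 46.2
```

Emit:
{"fn": "play_rows", "kwargs": {"series": [[[0,0,0,0,0,0],[0,0,0,0,0,0],[0,0,0,0,0,0],[0,-5,0,0,0,0],[0,-15,0,0,0,0],[0,-35,0,0,0,0],[0,-35,0,0,0,0],[0,-30,0,0,0,0],[0,0,0,0,0,0],[0,0,0,0,0,0]]], "hand": 0.64}}

```text
time_s: 40.37
ee_pos: [510.2, -286.7, 323.7]
tcp_rot: [-1.572, -0.017, 0.009]
force: [-0.5, 1.2, -1.0]
grip_width: 54.7
```

```bash
python3 -c "
from h import *
go(614.5,206,165);s=snap('wrist','w22.png');s=snap('top','t22.png')
hsv=cv2.cvtColor(s['img'],cv2.COLOR_RGB2HSV)
m=cv2.inRange(hsv,(20,120,150),(32,255,255)); n,l,st,ce=cv2.connectedComponentsWithStats(m)
for i in range(1,n):
  if st[i,4]>80 and ce[i][0]<290: print(ray(s,*ce[i],52)[:2].round(1))
"
```

```text
t 40.3667 grasp [ 510.9 -286.9  168.7] F [-0.5  1.2 -1. ] w 54.7 q7 0.65
 yaw 0.0162 down [ 0.005 -0.002 -1.   ] tool shift [111.5   3.4 491.2]
[614.3 204.1]
```

View pics/w22.png

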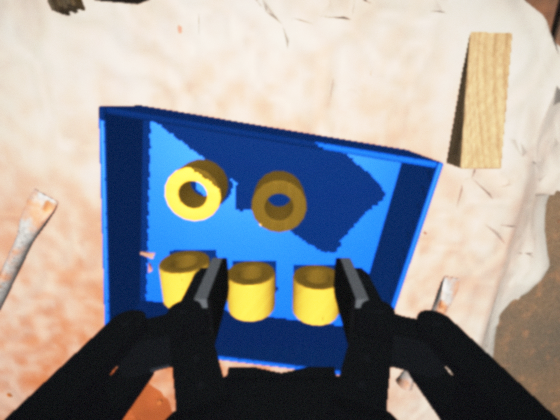

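Emit:
{"fn": "play_rows", "kwargs": {"series": [[[8.5,0,37.7,0,0,0],[8.5,0,37.7,0,0,0],[8.5,0,37.7,0,0,0],[8.5,0,37.7,0,0,0],[8.5,0,37.7,0,0,0],[8.5,0,37.7,0,0,0],[8.5,0,37.7,0,0,0],[8.5,0,37.7,0,0,0],[8.5,0,37.7,0,0,0],[8.5,0,37.7,0,0,0],[8.5,0,37.7,0,0,0],[8.5,0,37.7,0,0,0]]], "hand": 0.85}}

```text
time_s: 41.47
ee_pos: [603.6, 169.7, 319.2]
tcp_rot: [-1.572, -0.01, 0.016]
force: [1.1, -0.1, -0.6]
grip_width: 72.7
```

Emit:
{"fn": "play_rows", "kwargs": {"series": [[[8.5,0,37.7,0,0,0],[0,0,0,0,0,0],[0,0,0,0,0,0],[0,0,0,0,0,0]]]}}

```text
time_s: 41.8
ee_pos: [611.6, 205.3, 319.3]
tcp_rot: [-1.573, -0.011, 0.015]
force: [-0.9, -0.6, 0.0]
grip_width: 72.8
```

```bash
python3 -c "
from h import *
go(614.5,206,47);s=snap('wrist','w23.png');print([proj(s,p).round() for p in((614.5,204,52),)])"
```

```text
t 41.8 grasp [611.1 205.  164.3] F [-0.9 -0.6  0. ] w 72.8 q7 -0.23
 yaw 0.0165 down [-0.003 -0.002 -1.   ] tool shift [  3.8 117.3   1.2]
[array([286., 212.])]
```

View pics/w23.png

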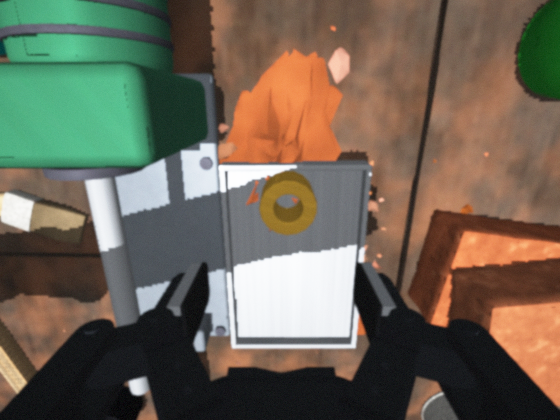

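Emit:
{"fn": "play_rows", "kwargs": {"series": [[[1,10,1,0,0,0],[1,25,1,0,0,0],[1,30,0,0,0,0],[0,30,0,0,0,0],[0,17,0,0,0,0],[0,5,0,0,0,0],[0,0,0,0,0,0],[0,0,0,0,0,0]]]}}

```text
time_s: 42.52
ee_pos: [615.6, 206.9, 204.8]
tcp_rot: [-1.571, -0.012, 0.011]
force: [0.1, -0.3, -1.0]
grip_width: 72.5
```

Emit:
{"fn": "play_rows", "kwargs": {"series": [[[0,0,0,0,0,0],[0,0,0,0,0,0],[0,0,0,0,0,0],[0,0,0,0,0,0],[0,0,0,0,0,0],[0,0,0,0,0,0],[0,0,0,0,0,0]]], "hand": 0}}

```text
time_s: 43.1
ee_pos: [616.1, 207.8, 206.3]
tcp_rot: [-1.569, -0.015, 0.01]
force: [-0.0, -0.3, 6.6]
grip_width: 45.6
```

```bash
python3 -c "
from h import *
go(575,-293,137)"
```

```text
t 43.1 grasp [616.7 208.   51.3] F [-0.  -0.3  6.6] w 45.6 q7 -0.19
 yaw 0.0161 down [ 0.004  0.001 -1.   ] tool shift [ -49.4  -86.5 -500.2]
```

Emit:
{"fn": "play_rows", "kwargs": {"series": [[[0,-10,0,0,0,0],[0,-35,0,0,0,0],[0,-35,0,0,0,0],[-3,-8,-26,0,0,0],[-3.5,0,-38,0,0,0],[-3.5,0,-38,0,0,0],[-3.5,0,-38,0,0,0],[-3.5,0,-38,0,0,0],[-3.5,0,-38,0,0,0],[-3.5,0,-38,0,0,0],[-3.5,0,-38,0,0,0],[-3.5,0,-38,0,0,0]]]}}

```text
time_s: 44.1
ee_pos: [588.7, -124.2, 292.5]
tcp_rot: [-1.57, -0.013, 0.013]
force: [0.7, 0.5, -2.1]
grip_width: 46.0
```

Emit:
{"fn": "play_rows", "kwargs": {"series": [[[-3.5,0,-38,0,0,0],[-3.5,0,-38,0,0,0],[-3.5,0,-38,0,0,0],[-3.5,0,-37,0,0,0],[0,0,-18,0,0,0],[0,0,0,0,0,0],[0,0,0,0,0,0],[0,0,0,0,0,0]]]}}

```text
time_s: 44.77
ee_pos: [578.4, -290.5, 292.0]
tcp_rot: [-1.569, -0.013, 0.014]
force: [-0.4, 0.2, -0.9]
grip_width: 46.0
```

Emit:
{"fn": "play_rows", "kwargs": {"series": [[[0,0,0,0,0.12,0],[0,0,0,0,0.12,0],[0,0,0,0,0.12,0],[0,0,0,0,0.12,0],[0,0,0,0,0.12,0],[0,0,0,0,0.12,0],[0,0,0,0,0.12,0],[0,0,0,0,0.12,0],[0,0,0,0,0.12,0],[0,0,0,0,0.12,0],[0,0,0,0,0.12,0],[0,0,0,0,0.12,0]]]}}

```text
time_s: 45.77
ee_pos: [579.1, -289.1, 291.9]
tcp_rot: [-1.272, 1.103, -1.1]
force: [0.4, -0.2, -1.1]
grip_width: 46.4
```

```bash
python3 -c "
from h import *
go(577,-293,52);s=snap('wrist','w24.png');print(bot.state()['qpos'].round(2))"
```

```text
t 45.7667 grasp [ 579.1 -288.7  136.9] F [ 0.4 -0.2 -1.1] w 46.4 q7 -0.64
 yaw -1.4258 down [ 0.     0.002 -1.   ] tool shift [ 4.1 84.9 -2.7]
[-0.13  0.62  0.76  1.67 -0.48  1.05 -0.64]
```

View pics/w24.png

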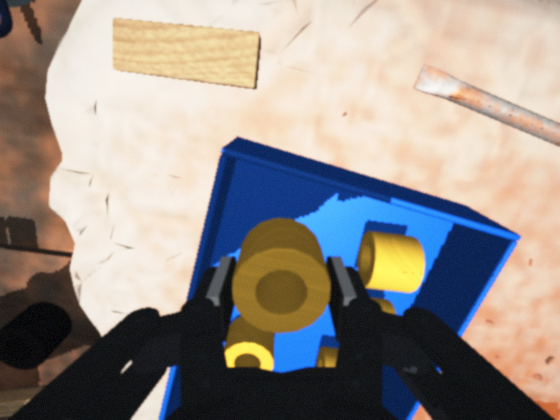

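Emit:
{"fn": "play_rows", "kwargs": {"series": [[[3,10,-1,0,0.1,0],[3,25,-1,0,0.1,0],[1,25,0,0,0.1,0],[0,17,0,0,0,0],[0,5,0,0,0,0],[0,3,0,0,0,0],[0,0,0,0,0,0],[0,0,0,0,0,0],[0,0,0,0,0,0]]]}}

```text
time_s: 46.57
ee_pos: [577.3, -299.3, 208.7]
tcp_rot: [-1.132, 1.318, -1.322]
force: [-0.6, -0.6, -2.2]
grip_width: 46.1
```

```bash
python3 -c "
from h import *
go(577,-296,45);s=snap('wrist','w25.png')"
```

```text
t 46.5667 grasp [ 577.7 -299.4   53.7] F [-0.6 -0.6 -2.2] w 46.1 q7 -0.82
 yaw -1.723 down [ 0.002 -0.001 -1.   ] tool shift [-3.2  8.7 -1.2]
```

View pics/w25.png

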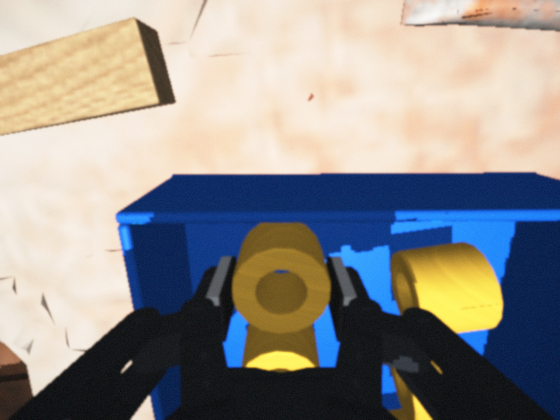

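Emit:
{"fn": "play_rows", "kwargs": {"series": [[[-1,4,0,0,0,0],[-1,4,0,0,0,0],[0,0,0,0,0,0],[0,0,0,0,0,0]]]}}

```text
time_s: 46.95
ee_pos: [577.4, -297.1, 199.4]
tcp_rot: [-1.133, 1.32, -1.321]
force: [1.0, 0.9, 0.4]
grip_width: 46.1
```

Emit:
{"fn": "play_rows", "kwargs": {"series": [[[0,0,0,0,0,0],[0,0,0,0,0,0],[0,0,0,0,0,0],[0,-5,0,0,0,0],[0,-15,0,0,0,0],[0,-35,0,0,0,0],[0,-35,0,0,0,0],[0,-35,0,0,0,0],[0,0,0,0,0,0],[0,0,0,0,0,0]]], "hand": 0.66}}

```text
time_s: 47.78
ee_pos: [577.4, -298.1, 328.1]
tcp_rot: [-1.13, 1.316, -1.325]
force: [-0.2, 0.8, -0.3]
grip_width: 56.3
```

Emit:
{"fn": "play_rows", "kwargs": {"series": [[[0,0,0,0,-0.124,0],[0,0,0,0,-0.124,0],[0,0,0,0,-0.124,0],[0,0,0,0,-0.124,0],[0,0,0,0,-0.124,0],[0,0,0,0,-0.124,0],[0,0,0,0,-0.124,0],[0,0,0,0,-0.124,0],[0,0,0,0,-0.124,0],[0,0,0,0,-0.124,0],[0,0,0,0,-0.124,0],[0,0,0,0,-0.124,0]]]}}

```text
time_s: 48.78
ee_pos: [576.5, -296.7, 323.2]
tcp_rot: [-1.562, 0.182, -0.179]
force: [-0.2, 0.2, -0.2]
grip_width: 56.3
```

Emit:
{"fn": "play_rows", "kwargs": {"series": [[[0,0,0,0,-0.124,0],[0,0,0,0,-0.124,0],[0,0,0,0,-0.004,0],[0,0,0,0,0,0],[0,0,0,0,0,0]]]}}

```text
time_s: 49.2
ee_pos: [576.8, -297.0, 323.7]
tcp_rot: [-1.57, -0.01, 0.011]
force: [0.4, 0.4, 0.4]
grip_width: 56.3
```

```bash
python3 -c "
from h import *
go(508,-66,120);s=snap('wrist','w26.png');s=snap('top','t26.png')
cv2.imwrite('pics/t26c.png',cv2.resize(s['img'][130:310,170:500][:,:,::-1],None,fx=2.4,fy=2.4))
print('knob',[ray(s,*p,50).round(1)[:2] for p in ((170+326/2.4,130+216/2.4),)])"
```

```text
t 49.2 grasp [ 576.6 -296.9  168.7] F [0.4 0.4 0.4] w 56.3 q7 0.62
 yaw 0.0135 down [-0.001  0.001 -1.   ] tool shift [-65.4  48.9 231.8]
knob [array([508.2, -55.1])]
```

View pics/w26.png

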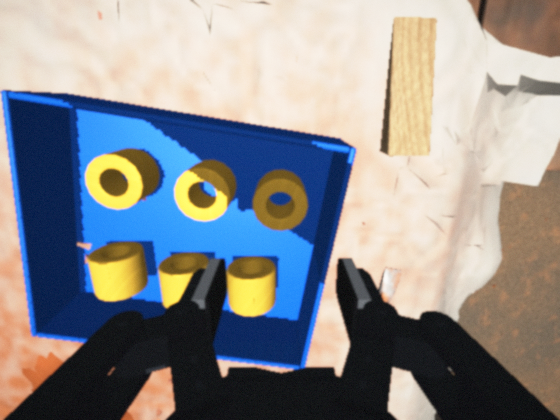

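View pics/t26c.png

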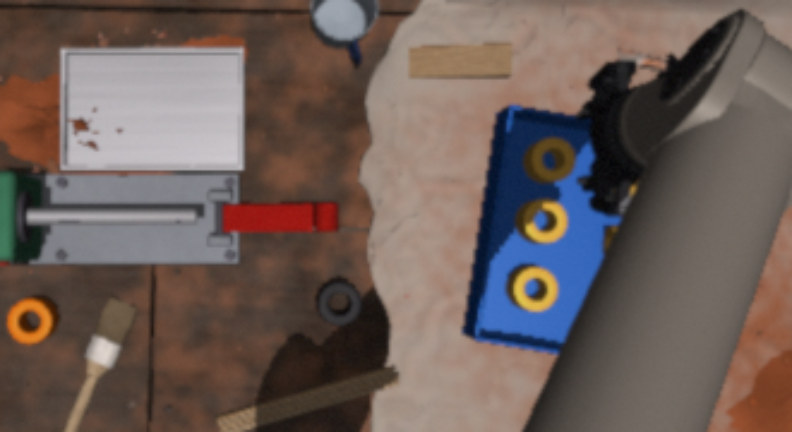

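Emit:
{"fn": "play_rows", "kwargs": {"series": [[[-9.3,0,33,0,0,0],[-9.3,0,33,0,0,0],[-9.3,0,33,0,0,0],[-9.3,0,33,0,0,0],[-9.3,0,33,0,0,0],[-9.3,10,33,0,0,0],[-9.3,20,33,0,0,0],[0,20,0,0,0,0],[0,0,0,0,0,0],[0,0,0,0,0,0],[0,0,0,0,0,0]]]}}

```text
time_s: 50.22
ee_pos: [508.9, -68.6, 275.2]
tcp_rot: [-1.572, -0.012, 0.009]
force: [1.2, -0.3, 0.4]
grip_width: 56.5
```

```bash
python3 -c "
from h import *
go(508,-66,50);s=snap('wrist','w27.png');print([proj(s,p).round() for p in ((508,-66,50),)])"
```

```text
t 50.2167 grasp [509.2 -68.7 120.2] F [ 1.2 -0.3  0.4] w 56.5 q7 0.22
 yaw 0.0137 down [ 0.002 -0.001 -1.   ] tool shift [-1.2 70.2  2.8]
[array([280., 227.])]
```

View pics/w27.png

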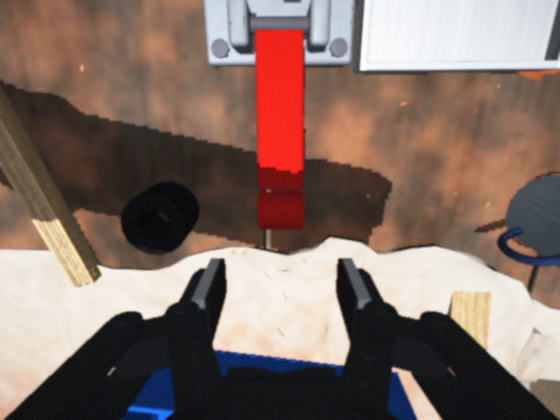

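```bash
python3 -c "
from h import *
s=load('w27');print([ray(s,280,v,z).round(1) for v,z in ((229,50),(210,60),(192,60))], -s['R'].T@s['t'])
s=load('t26');print([ray(s,170+u/2.4,130+216/2.4,z)[:2].round(1) for u,z in ((337,50),(315,60))])"
```

```text
[array([508.1, -67.3,  50. ]), array([507.8, -50. ,  60. ]), array([507.6, -38.1,  60. ])] [506.97277051  14.44839874 244.37967956]
[array([508.4, -66.7]), array([507.8, -42.9])]
```

```bash
python3 -c "
from h import *
s=load('w27');print('hinge',ray(s,280,22,30).round(1),ray(s,280,28,34).round(1))
s=load('t26');print([ray(s,170+u/2.4,130+216/2.4,z)[:2].round(1) for u,z in ((218,30),(226,34))])
s=load('w2');print('w2 hinge?',[ray(s,287,v,z).round(1) for v,z in((310,145),(258,158),(185,30))])
im=load('w27')['img'];cv2.imwrite('pics/w27c.png',cv2.resize(im[0:250,180:380][:,:,::-1],None,fx=3,fy=2.4))
im=load('top0')['img'];cv2.imwrite('pics/t0c.png',cv2.resize(im[195:245,220:290][:,:,::-1],None,fx=10,fy=10,interpolation=cv2.INTER_CUBIC))"
```

```text
hinge [506.2  61.5  30. ] [506.3  57.4  34. ]
[array([506.6,  60.4]), array([506.6,  51.6])]
w2 hinge? [array([506.6,  35.2, 145. ]), array([505.5,  71.2, 158. ]), array([507.6,  69.6,  30. ])]
```

View pics/w27c.png

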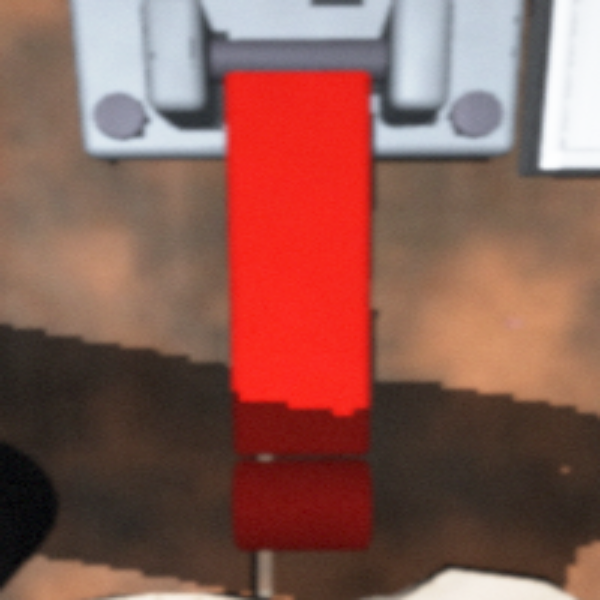

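View pics/t0c.png

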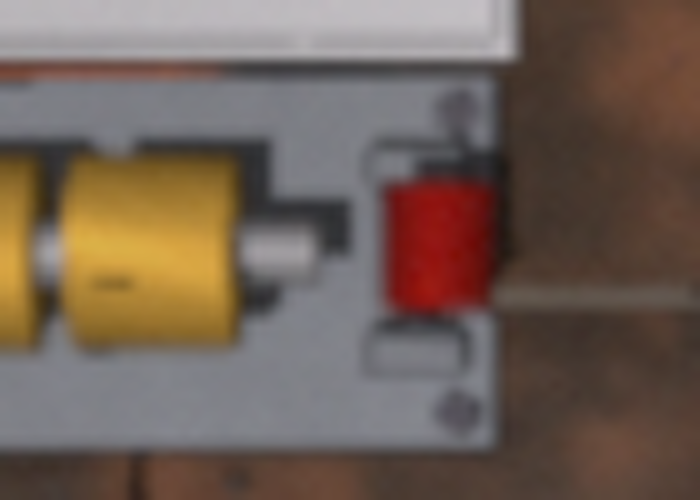

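Emit:
{"fn": "play_rows", "kwargs": {"series": [[[-1,10,4,0,0,0],[0,20,5,0,0,0],[0,20,4,0,0,0],[0,13,0,0,0,0],[0,5,0,0,0,0],[0,0,0,0,0,0],[0,0,0,0,0,0],[0,0,0,0,0,0]]]}}

```text
time_s: 50.93
ee_pos: [507.6, -54.7, 207.1]
tcp_rot: [-1.571, -0.014, 0.01]
force: [-0.0, 0.7, 0.6]
grip_width: 56.3
```

Emit:
{"fn": "play_rows", "kwargs": {"series": [[[0,0,0,0,0,0],[0,0,0,0,0,0],[0,0,0,0,0,0],[0,0,0,0,0,0],[0,0,0,0,0,0],[0,0,0,0,0,0]]], "hand": 0, "grip_force": 40}}

```text
time_s: 51.43
ee_pos: [508.1, -54.3, 207.2]
tcp_rot: [-1.571, -0.016, 0.01]
force: [2.3, 0.4, 5.7]
grip_width: 29.3
```

```bash
python3 -c "
from h import *
go(508,-54,50);s=snap('wrist','w28.png')"
```

```text
t 51.4333 grasp [508.6 -54.3  52.2] F [2.3 0.4 5.7] w 29.3 q7 0.25
 yaw 0.0167 down [ 0.003 -0.    -1.   ] tool shift [-0.6  2.2  0.3]
```

View pics/w28.png

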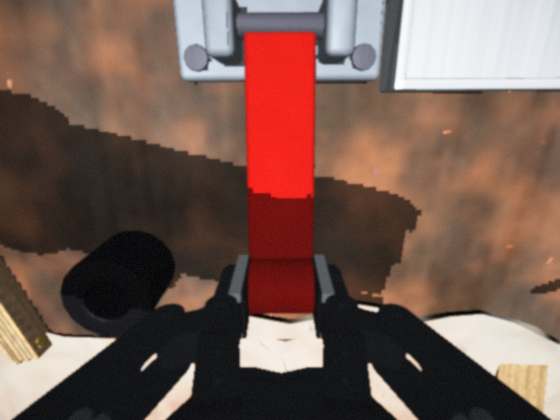

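Well centred on the knob now. Swing up along the arc.

Emit:
{"fn": "play_rows", "kwargs": {"series": [[[0,-6.6,1.3,0,0,0],[0,-6.5,1.7,0,0,0],[0,-6.4,2.1,0,0,0],[0,-6.3,2.5,0,0,0],[0,-6.1,2.8,0,0,0],[0,-5.9,3.2,0,0,0],[0,-5.7,3.5,0,0,0],[0,-5.5,3.8,0,0,0],[0,-5.3,4.1,0,0,0],[0,-5.0,4.5,0,0,0],[0,-4.7,4.7,0,0,0],[0,-4.5,5.0,0,0,0]]]}}

```text
time_s: 52.48
ee_pos: [507.2, -14.3, 274.3]
tcp_rot: [-1.572, -0.016, 0.011]
force: [6.9, 0.4, -8.2]
grip_width: 29.3
```

```bash
python3 -c "
from h import *
go(508,60-74,30+88+2)"
```

```text
t 52.4833 grasp [507.7 -14.5 119.3] F [ 6.9  0.4 -8.2] w 29.3 q7 0.11
 yaw 0.0174 down [ 0.004 -0.001 -1.   ] tool shift [ 0.3 -0.7  0.5]
```

Emit:
{"fn": "play_rows", "kwargs": {"series": [[[0,-4.1,5.3,0,0,0],[0,-3.9,5.5,0,0,0],[0,-3.5,5.7,0,0,0],[0,-3.2,5.9,0,0,0],[0,-2.8,6.1,0,0,0],[0,-2.5,6.2,0,0,0],[0,-2.1,6.3,0,0,0],[0,-1.8,6.5,0,0,0],[0,-1.3,6.6,0,0,0],[0,-1.0,6.6,0,0,0],[0,-0.5,6.7,0,0,0],[0,-0.3,6.7,0,0,0]]]}}

```text
time_s: 53.48
ee_pos: [505.8, 57.3, 301.9]
tcp_rot: [-1.574, -0.014, 0.01]
force: [4.2, -5.0, -0.4]
grip_width: 29.3
```

Emit:
{"fn": "play_rows", "kwargs": {"series": [[[0,0,1,0,0,0],[0,0,1,0,0,0],[0,0,0,0,0,0],[0,0,0,0,0,0]]]}}

```text
time_s: 53.82
ee_pos: [505.8, 59.7, 301.9]
tcp_rot: [-1.573, -0.014, 0.01]
force: [4.4, -2.8, 0.1]
grip_width: 29.5
```

```bash
python3 -c "
from h import *
go(507,60,147);s=snap('wrist','w29.png')"
```

```text
t 53.8167 grasp [506.2  59.3 146.9] F [ 4.4 -2.8  0.1] w 29.5 q7 -0.07
 yaw 0.0156 down [ 0.003 -0.002 -1.   ] tool shift [ 0.8 -0.1  0.7]
```

View pics/w29.png

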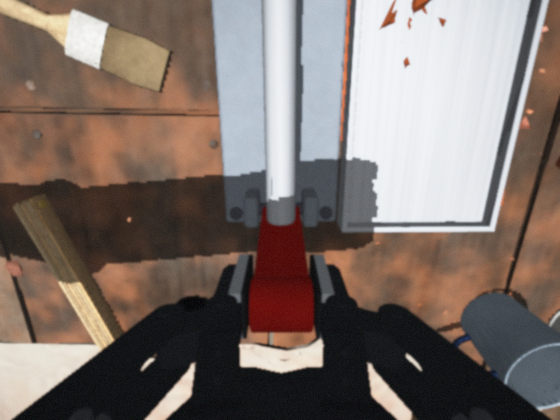

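```bash
python3 -c "
from h import *
for f,a,b in(('w3',303,252),('w29',331,278),('w2',311,257)):
  s=load(f);print(f,ray(s,282,a,142).round(1),ray(s,282,b,158).round(1))
s=snap('top','t29.png');cv2.imwrite('pics/t29c.png',cv2.resize(s['img'][195:245,220:290][:,:,::-1],None,fx=10,fy=10,interpolation=cv2.INTER_CUBIC))"
```

```text
w3 [506.8  33.4 142. ] [506.   70.7 158. ]
w29 [506.7  31.3 142. ] [505.8  72.6 158. ]
w2 [504.1  32.3 142. ] [503.4  71.6 158. ]
```

View pics/t29c.png

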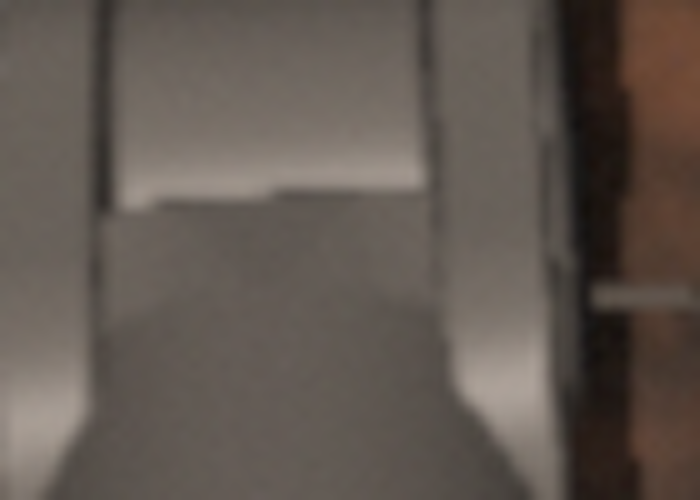

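```bash
cat > k.py <<'E'
from h import *
th=np.linspace(0,2*np.pi,181)
def sil(s,x,yc,zc):
    v=np.array([proj(s,(x,yc+13*np.cos(t),zc+13*np.sin(t))) for t in th]); return v[:,0].min().round(1),v[:,0].max().round(1),v[:,1].min().round(1),v[:,1].max().round(1)
def knob(q,hy): return hy-115*np.sin(q),30+115*np.cos(q)
E
python3 - <<'E'
from k import *
for f in('w1','w2','w3','w27','w29','top0'):
    s=load(f); print(f)
    m=cv2.cvtColor(s['img'],cv2.COLOR_RGB2HSV)
    for q in ([1.3,1.4] if f=='w27' else [0,.1]):
        for hy in (49,55,60): print('  ',q,hy,sil(s,506,*knob(q,hy)))
E
```

```text
w1
   0 49 (np.float64(301.9), np.float64(304.2), np.float64(307.8), np.float64(338.6))
   0 55 (np.float64(302.1), np.float64(304.5), np.float64(302.3), np.float64(333.1))
   0 60 (np.float64(302.3), np.float64(304.7), np.float64(297.6), np.float64(328.4))
   0.1 49 (np.float64(301.4), np.float64(303.6), np.float64(317.8), np.float64(348.5))
   0.1 55 (np.float64(301.6), np.float64(303.9), np.float64(312.4), np.float64(343.1))
   0.1 60 (np.float64(301.8), np.float64(304.1), np.float64(307.9), np.float64(338.6))
w2
   0 49 (np.float64(285.8), np.float64(287.3), np.float64(258.9), np.float64(314.6))
   0 55 (np.float64(286.1), np.float64(287.6), np.float64(247.9), np.float64(303.8))
   0 60 (np.float64(286.3), np.float64(287.9), np.float64(238.4), np.float64(294.6))
   0.1 49 (np.float64(285.3), np.float64(286.7), np.float64(278.6), np.float64(333.6))
   0.1 55 (np.float64(285.5), np.float64(287.0), np.float64(268.2), np.float64(323.3))
   0.1 60 (np.float64(285.8), np.float64(287.2), np.float64(259.2), np.float64(314.6))
w3
   0 49 (np.float64(280.5), np.float64(281.5), np.float64(2
[... 1323 characters left out ...]
3.0))
   0.1 55 (np.float64(280.7), np.float64(281.7), np.float64(287.2), np.float64(343.1))
   0.1 60 (np.float64(280.9), np.float64(281.8), np.float64(278.6), np.float64(334.6))
top0
   0 49 (np.float64(257.9), np.float64(269.1), np.float64(219.0), np.float64(219.3))
   0 55 (np.float64(255.3), np.float64(266.5), np.float64(218.9), np.float64(219.3))
   0 60 (np.float64(253.2), np.float64(264.4), np.float64(218.9), np.float64(219.2))
   0.1 49 (np.float64(262.9), np.float64(274.1), np.float64(219.1), np.float64(219.4))
   0.1 55 (np.float64(260.3), np.float64(271.5), np.float64(219.0), np.float64(219.4))
   0.1 60 (np.float64(258.1), np.float64(269.3), np.float64(219.0), np.float64(219.3))
```

Emit:
{"fn": "play_rows", "kwargs": {"series": [[[0,0,1.5,0,0,0],[0,0,1.5,0,0,0],[0,0,1,0,0,0],[0,0,0,0,0,0],[0,0,0,0,0,0]]], "grip_force": 60}}

```text
time_s: 54.33
ee_pos: [505.8, 62.6, 302.0]
tcp_rot: [-1.575, -0.014, 0.01]
force: [4.4, -5.3, 0.5]
grip_width: 28.7
```

```bash
python3 -c "
from k import *
go(507,60,147);s=snap('wrist','w30.png')
for q in(0,.05,.1): print(q,sil(s,506,*knob(q,60)))
cv2.imwrite('pics/w30c.png',cv2.resize(s['img'][190:350,200:360][:,:,::-1],None,fx=3.5,fy=3.5))"
```

```text
t 54.3333 grasp [506.2  62.  147. ] F [ 4.4 -5.3  0.5] w 28.7 q7 -0.08
 yaw 0.0147 down [ 0.003 -0.004 -1.   ] tool shift [ 0.8  0.1 -2. ]
0 (np.float64(281.3), np.float64(282.3), np.float64(263.3), np.float64(319.8))
0.05 (np.float64(281.1), np.float64(282.1), np.float64(273.5), np.float64(329.7))
0.1 (np.float64(280.9), np.float64(281.8), np.float64(283.1), np.float64(338.9))
```

View pics/w30c.png

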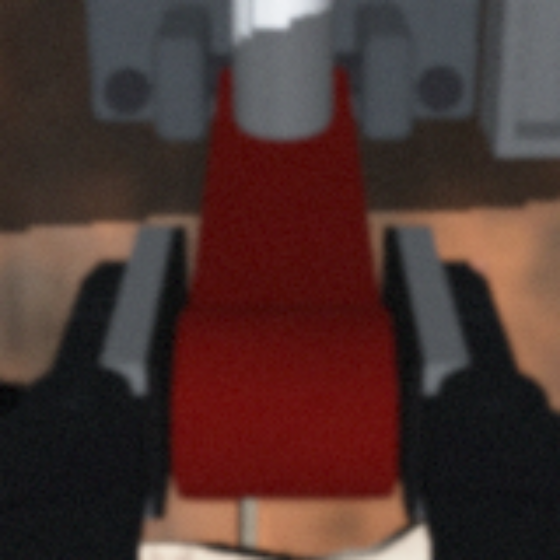

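Emit:
{"fn": "play_rows", "kwargs": {"series": [[[0,0,0,0,0,0],[0,0,0,0,0,0],[0,0,0,0,0,0],[0,-20,0,0,0,0],[0,-30,0,0,0,0],[0,-20,0,0,0,0],[0,0,0,0,0,0],[0,0,0,0,0,0],[0,0,0,0,0,0]]], "hand": 0.6}}

```text
time_s: 55.13
ee_pos: [504.3, 65.4, 370.8]
tcp_rot: [-1.571, -0.012, 0.015]
force: [-0.3, 0.8, -0.1]
grip_width: 51.2
```

```bash
python3 -c "
from k import *
go(506,0,147);s=snap('wrist','w31.png')
for q in(0,.05,.1): print(q,knob(q,60),sil(s,506,*knob(q,60)))
cv2.imwrite('pics/w31c.png',cv2.resize(s['img'][150:350,180:380][:,:,::-1],None,fx=3,fy=3))
s=snap('scene','s31.png');cv2.imwrite('pics/s31c.png',cv2.resize(s['img'][180:290,190:300][:,:,::-1],None,fx=5,fy=5))
print([[proj(s,(506,60-r*np.sin(q),30+r*np.cos(q))).round(1) for r in(0,115)] for q in (0,.1)])"
```

```text
t 55.1333 grasp [504.   65.4 215.8] F [-0.3  0.8 -0.1] w 51.2 q7 -0.12
 yaw 0.0169 down [-0.002  0.    -1.   ] tool shift [  1.   68.8 -65.5]
0 (np.float64(60.0), np.float64(145.0)) (np.float64(284.2), np.float64(285.1), np.float64(219.3), np.float64(256.9))
0.05 (np.float64(54.25239553387199), np.float64(144.85627994542114)) (np.float64(284.0), np.float64(284.9), np.float64(226.8), np.float64(264.2))
0.1 (np.float64(48.519157085614765), np.float64(144.42547900697298)) (np.float64(283.9), np.float64(284.7), np.float64(234.1), np.float64(271.2))
[[array([258.7, 243.8]), array([258.5, 208.4])], [array([258.7, 243.8]), array([261.7, 207.6])]]
```

View pics/w31c.png

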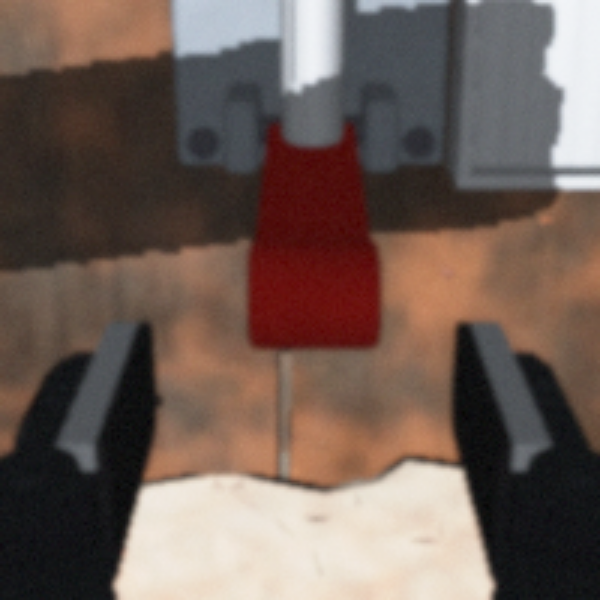

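View pics/s31c.png

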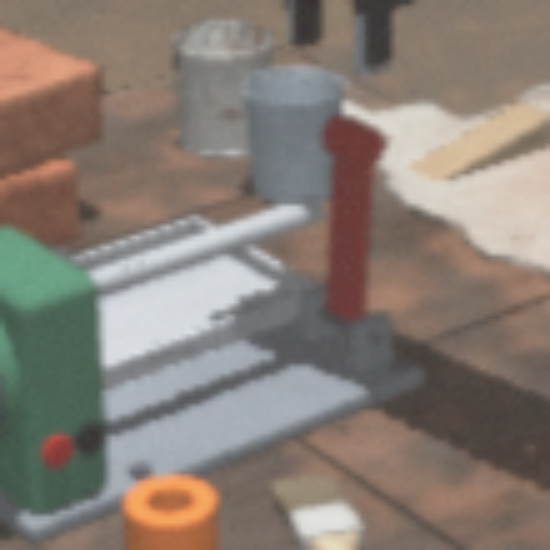

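Emit:
{"fn": "play_rows", "kwargs": {"series": [[[0.5,0,-20,0,0,0],[0.5,0,-22,0,0,0],[0,0,-20,0,0,0],[0,0,-5,0,0,0],[0,15,0,0,0,0],[0,25,0,0,0,0],[0,17,0,0,0,0],[0,5,0,0,0,0],[0,0,0,0,0,0],[0,0,0,0,0,0],[0,0,0,0,0,0]]], "hand": 0}}

```text
time_s: 56.15
ee_pos: [507.7, -1.6, 310.6]
tcp_rot: [-1.57, -0.014, 0.012]
force: [0.1, -1.0, -0.1]
grip_width: -0.2
```

```bash
python3 -c "
from k import *
go(506,28,153);s=snap('wrist','w32.png')"
```

```text
t 56.15 grasp [508.   -1.6 155.6] F [ 0.1 -1.  -0.1] w -0.2 q7 0.06
 yaw 0.0165 down [ 0.002  0.    -1.   ] tool shift [-1.5  2.6 29.6]
```

View pics/w32.png

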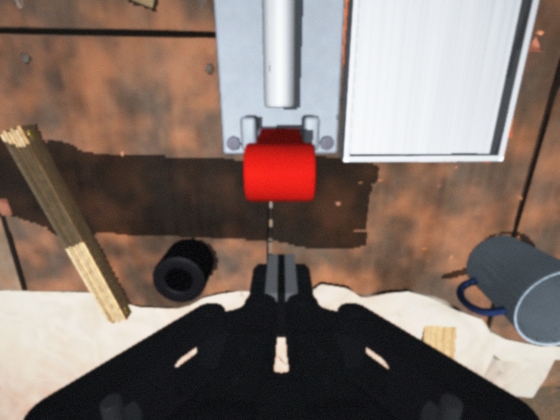

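Emit:
{"fn": "play_rows", "kwargs": {"series": [[[-1,2,8,0,0,0],[-1,0,9,0,0,0],[0,0,5,0,0,0],[0,0,2,0,0,0],[0,0,2,0,0,0],[0,0,2,0,0,0],[0,0,2,0,0,0],[0,0,0,0,0,0],[0,0,0,0,0,0]]]}}

```text
time_s: 56.95
ee_pos: [504.7, 28.0, 307.7]
tcp_rot: [-1.571, -0.013, 0.013]
force: [-0.2, 0.1, 0.1]
grip_width: 0.1
```

```bash
python3 -c "
from k import *
go(506,36,153)"
```

```text
t 56.95 grasp [504.7  28.  152.7] F [-0.2  0.1  0.1] w 0.1 q7 -0.0
 yaw 0.016 down [ 0. -0. -1.] tool shift [ 1.4 -0.3  8. ]
```

Emit:
{"fn": "play_rows", "kwargs": {"series": [[[0,0,1.5,0,0,0],[0,0,1.5,0,0,0],[0,0,1,0,0,0],[0,0,0,0,0,0],[0,0,0,0,0,0]]]}}

```text
time_s: 57.37
ee_pos: [504.6, 32.1, 307.7]
tcp_rot: [-1.571, -0.013, 0.013]
force: [-0.1, -1.5, 0.4]
grip_width: -0.1
```

Emit:
{"fn": "play_rows", "kwargs": {"series": [[[0,0,1.5,0,0,0],[0,0,1.5,0,0,0],[0,0,1,0,0,0],[0,0,0,0,0,0],[0,0,0,0,0,0]]]}}

```text
time_s: 57.78
ee_pos: [504.6, 35.5, 307.8]
tcp_rot: [-1.571, -0.013, 0.012]
force: [1.5, -3.3, 1.2]
grip_width: -0.1
```

```bash
python3 -c "
from k import *
go(506,36,153);s=snap('wrist','w33.png')
for q in(0,.05,.1): print(q,sil(s,506,*knob(q,60)))"
```

```text
t 57.7833 grasp [504.6  35.4 152.8] F [ 1.5 -3.3  1.2] w -0.1 q7 -0.02
 yaw 0.0158 down [ 0.    -0.001 -1.   ] tool shift [ 1.4 -0.2  0.6]
0 (np.float64(285.4), np.float64(287.0), np.float64(207.5), np.float64(263.4))
0.05 (np.float64(285.2), np.float64(286.7), np.float64(218.8), np.float64(274.2))
0.1 (np.float64(284.9), np.float64(286.4), np.float64(229.6), np.float64(284.4))
```

View pics/w33.png

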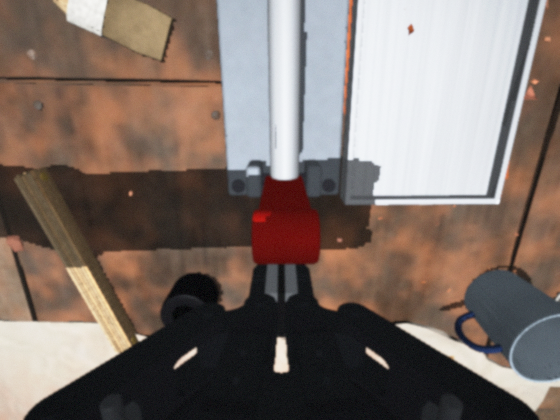

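Emit:
{"fn": "play_rows", "kwargs": {"series": [[[0,0,1,0,0,0],[0,0,1,0,0,0],[0,0,0,0,0,0],[0,0,0,0,0,0]]]}}

```text
time_s: 58.17
ee_pos: [504.5, 36.0, 307.8]
tcp_rot: [-1.574, -0.012, 0.011]
force: [0.4, -8.1, 2.1]
grip_width: 0.2
```

Emit:
{"fn": "play_rows", "kwargs": {"series": [[[0,0,1,0,0,0],[0,0,1,0,0,0],[0,0,0,0,0,0],[0,0,0,0,0,0]]]}}

```text
time_s: 58.5
ee_pos: [504.5, 36.5, 307.8]
tcp_rot: [-1.576, -0.011, 0.011]
force: [0.4, -10.6, 2.4]
grip_width: 0.0
```

```bash
python3 -c "
from k import *
go(506,36,153);s=snap('wrist','w34.png')
for q in(0,.05,.1): print(q,sil(s,506,*knob(q,60)))
m=s['img'][:,270:300].astype(int);r=(m[:,:,0]>90)&(m[:,:,1]<40);c=r.mean(1);print([i for i in range(150,300) if c[i]>.5][-1])"
```

```text
t 58.5 grasp [504.5  35.7 152.8] F [  0.4 -10.6   2.4] w 0.0 q7 -0.03
 yaw 0.0138 down [ 0.    -0.005 -1.   ] tool shift [ 1.5 -0.2  0.3]
0 (np.float64(285.4), np.float64(286.9), np.float64(208.1), np.float64(264.0))
0.05 (np.float64(285.2), np.float64(286.6), np.float64(219.4), np.float64(274.7))
0.1 (np.float64(285.0), np.float64(286.3), np.float64(230.1), np.float64(284.9))
261
```

Emit:
{"fn": "play_rows", "kwargs": {"series": [[[0,0,-5,0,0,0],[0,0,-15,0,0,0],[0,0,-25,0,0,0],[0,-10,-30,0,0,0],[0,-30,-30,0,0,0],[0,-30,-30,0,0,0],[0,-20,-10,0,0,0],[0,0,0,0,0,0],[0,0,0,0,0,0],[0,0,0,0,0,0]]]}}

```text
time_s: 59.38
ee_pos: [506.7, -102.1, 395.6]
tcp_rot: [-1.569, -0.013, 0.015]
force: [-1.5, 0.5, -0.8]
grip_width: -0.5
```

```bash
python3 -c "
from k import *
go();s=snap('top','t35.png')
for q in(0,.05,.1): print(q,sil(s,506,*knob(q,60)))
hsv=cv2.cvtColor(s['img'],cv2.COLOR_RGB2HSV);m=cv2.inRange(hsv,(0,200,60),(5,255,255));n,l,st,ce=cv2.connectedComponentsWithStats(m)
print([(st[i],ce[i]) for i in range(1,n) if st[i,4]>30])
snap('scene','s35.png')
cv2.imwrite('pics/t35c.png',cv2.resize(s['img'][80:310,170:500][:,:,::-1],None,fx=2.4,fy=2.4))"
```

```text
t 59.3833 grasp [ 506.4 -101.7  240.6] F [-1.5  0.5 -0.8] w -0.5 q7 0.23
 yaw 0.0183 down [-0.001  0.002 -1.   ] tool shift [0. 0. 0.]
0 (np.float64(253.2), np.float64(264.4), np.float64(218.9), np.float64(219.2))
0.05 (np.float64(255.7), np.float64(266.9), np.float64(218.9), np.float64(219.3))
0.1 (np.float64(258.1), np.float64(269.3), np.float64(219.0), np.float64(219.3))
[(array([255, 214,  10,  12, 105], dtype=int32), array([259.37142857, 219.04761905]))]
```

View pics/t35c.png

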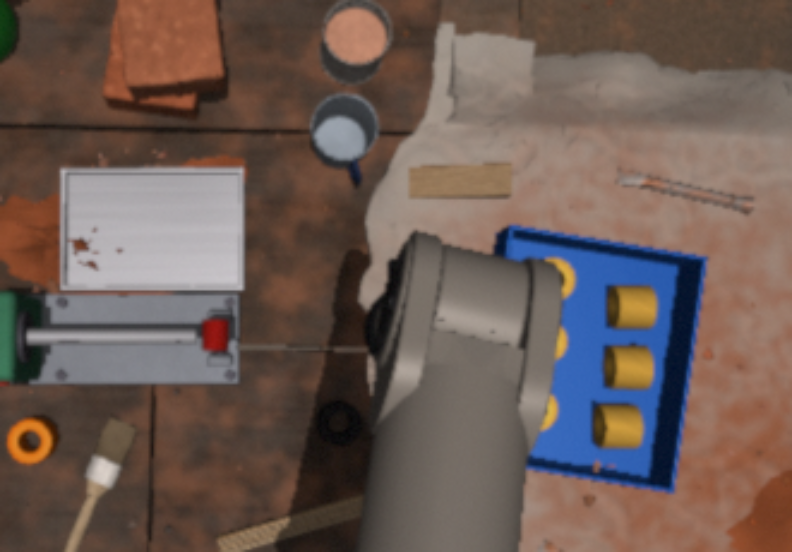

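View pics/s35.png

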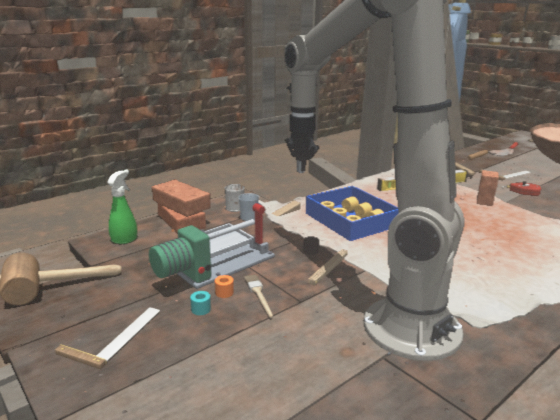

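```bash
python3 -c "
from h import *
print(bot.sign_off())"
```

```text
the job is handed in; nothing more can be done
None
```

The job is done and handed in at about 59 s. The red stop was folded down until it met resistance (22 N). I then slid the three collars off the spindle and set them in the blue tote, followed by the three from the catch tray. After that the stop was swung back upright.

- **Collars:** the last pictures show the spindle and catch tray empty and all six collars in the tote, three lying and three standing. One tray collar had been knocked about 7 mm aside before I picked it, so I measured it again first.
- **Bystanders:** the mug, the wedge and the orange, turquoise and black look-alikes look unmoved in the final pictures. I compared these by eye and did not measure them.
- **Stop, going down:** it started about 0.1 rad off upright, so my first estimate of the hinge was about 11 mm off and the knob slipped in the fingers during the fold. Two camera views afterwards agreed on about 1.4 rad, fully folded.
- **Stop, coming up:** the pinched swing left it about 0.06 rad short of upright. I then pushed it with closed fingers until it met its limit at about 10 N; the top view then put it upright, within about 0.03 rad.
- **Forces:** the highest contact force I read was 22 N, from the fold. One collar met about 19 N as it was set down in the tote.

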